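# Clear the drip basket and square up the settlement panels

## Robot

A 6-joint arm with a two-finger parallel gripper is mounted at the origin on the work surface. World frame = base frame: x ahead of the robot, y to its left, z up, the work surface at z = 0. Lengths are in m, angles in rad, forces in N, time in s.
With the tool pointing down it reaches from about 0.225 to 0.875 m from the base axis. Payload 3.4 kg.
Tool frame: the origin (TCP) lies at the very end of the fingers, on their centre line; the grasp point (between the pads) lies behind it (manip.grasp_offset is the z of the grasp point in the tool frame, in m); z points along the fingers, y is the line along which they close (so a half turn about z gives the same grasp; the last joint's range is limited). The gripper opens to 85 mm and grips with 20 to 120 N. Pads are 22 mm wide; open, the fingers measure 114 mm over their backs; the gripper's body (76 mm by 85 mm) begins 54 mm behind the grasp point. The pads swing forward as they close: fully open they stand 13 mm farther back than shut.
Start: joints at [1.082, 0.276, 1.505, -0, 1.361, -0.121], TCP at [0.207, 0.537, 0.231] pointing down, gripper open.
Joint ranges: [-2.89, 2.89], [-0.75, 2.08], [0.22, 2.7], [-1.18, 4.32], [0.11, 2.71], [-2.7, 2.7]. Speed limits (rad/s): [2.57, 2.57, 3.14, 3.14, 3.14, 3.14].

## Interface

Orientations are given as a unit quaternion [w, x, y, z].
In Python, from rig import manip gives the robot as it stands.
- The arm moves only by the shell command python3 -m pendant 'ROWS' [FORCE]. ROWS is JSON, a list of rows, each an object of numbers: "dx", "dy", "dz": the shift along the tool's x, y, z in m; "rx", "ry", "rz": the turn, a rotation vector about the tool's x, y, z in degrees; "hand": the finger opening in m, from 0 to 0.0854. In form: [{"dx": .., "dy": .., "dz": .., "rx": .., "ry": .., "rz": .., "hand": ..}, ...]. A call has 1 to 12 rows; each row shifts and turns the commanded pose from where the row before left it, along the tool's axes as they then stand; what a row does not reach is not made up. A row lasts 1/12 s, in which the tool goes at most 41.7 mm and 7.16 degrees, less where a joint would pass 70% of its speed; a pose out of reach is approached as far as the arm can. A call is refused whole if a number of a shift passes 0.0417 or a number of a turn 7.16, either way. A call with a gripper value outside its range is refused whole. The fingers move at their own pace and stop on an object; FORCE is the grip in N (left out, the last holds). Time passes only in rows, so rows that do not move let the fingers close. It gives the time, the measured TCP pose, the force, the opening and the grip force at its end, in the units of the state.
- manip.get_state(): the state, without advancing time (a new reading comes with each control period).
- manip.get_image(name): name is "side" or "top" or "wrist"; returns a dict with "frame" (400x640x3 uint8, red, green, blue), "fx", "fy", "cx", "cy" (pixels), "distortion" ([k1, k2, p1, p2, k3] as OpenCV has them; the pictures are not rectified), "position" and "attitude" of the camera in the world; the wrist camera has in their place "mount" (4x4, takes a point from camera to tool coordinates, whose origin is the TCP and whose axes are the flange's). Camera axes: x right, y up, looking along -z (the intrinsics and any distortion apply to the point x, -y, -z); pixel columns grow to the right and rows downward; lengths in m; the calibration is good to about 2 mm. A picture is of the moment at which its call begins: read the wrist's pose just before it. There is no depth.
- manip.sign_off(): hands the job in; it is judged then, once.
The state is a dict: "clock": time; "qpos": joint angles; "qd": joint speeds; "effort": joint torques, N m; "position": TCP position; "ee_rot": TCP orientation; "contact_force": force on the tool from outside, world axes, zero at the start; "moment": the same for the moment, N m; "width": finger opening in m; "gripper_force": force on a finger pad.
Only numpy, scipy, OpenCV 4.12 (cv2) and the standard library are available. Lean on these libraries where they do the work, as an engineer would, in place of code of your own. Each camera call takes 0.05 s, during which the arm holds its last target. There are 200 camera calls.

## Task

The basket of rinsed jars is hanging in the way and dripping over the stacking corner: first move it to the hooks of the drip stand, over the green tray, carrying it level and never setting it down, with both jars still standing in it. Then stack all the grey settlement panels flat in the blue-fenced corner of the stacking stand, one on top of another, long sides along the side fence, and tap the stack until every panel's edges sit flush against both fences. Leave the bottle, the jar with the orange cap and the blue box where they are.

Things in the scene. Friction and masses are not known exactly. Their poses are not given: they have to be found in the camera images.
- stack_stand: fixed stacking stand: aluminium base plate 10 mm thick; two blue fences 8 mm thick, 45 mm above it (back fence at +x, side fence at +y); oppopoint the side fence two steel guide pins, 10 mm thick, 45 mm high, at x = +-40, y = -78 mm. Posts at x = +240, y = +-40 mm carry steel hooks reaching out to x = +106 mm, tips 276 mm up. Origin: on the bench below stack_spot; x roughly away from the robot.
- stack_spot (a point): point on the stacking stand's base plate (10 mm above the bench): centre of the bottom panel's underside when it is home against both fences, 110 mm side along this x. Fence faces: back fence at x = +55 mm (from y = -77 to +38), side fence at y = +30 mm (from x = -45 to +63). Base plate from x = -80 mm, y = -85 to +65 mm. Axes as the stand's.
- stack_hook (a point): the stacking stand's pair of hooks: two upturned steel hooks 80 mm apart (y = +-40 mm here), 10 mm thick, open at the top, each a V-shaped seat with a lip on its -x side, 21 mm above the resting bar's centre. The point, 255 mm above the bench, is where the middle of the basket's bar rests at the start. Posts 105 mm behind, at +x.
- drip_stand: fixed drip stand: a green drip tray 170 x 160 mm, 22 mm high, with two dark posts behind it (its +x side) that carry a pair of steel hooks just like those of the stacking stand. Origin: on the bench, 135 mm in front (-x) of the hooks.
- drip_hook (a point): the drip stand's pair of hooks above its tray, shaped like stack_hook (seats at y = +-40 mm, lips on the -x side, 21 mm above the resting bar's centre): the point, 255 mm above the bench, is where the middle of the basket's bar must rest, the bar along this y. The bar drops in from above; the V seats centre it from up to 8 mm off in x.
- basket: hanging basket: white open tray 150 mm (x) x 124 mm (y) x 40 mm with four bays, hung by wire struts at y = +-60 mm from a 10 mm steel bar along y, 170 mm above its underside. The bar rests in both hooks, so it hangs 85 mm above the bench and can swing about the bar. 0.4 kg, 0.6 kg with its jars. Origin: centre of its underside.
- basket_grip (a point): centre of the orange grip block on the middle of the basket's bar: 16 mm (x) x 44 mm (y) x 18 mm (z); take it from above, fingers on its x faces. Axes as the basket's. Below it the space is free down to the jars' caps, 82 mm below the block's underside; the hooks clear the caps if the bar is lifted no more than 70 mm before the basket is drawn off towards -x.
- rinsed1: rinsed sample jar, amber with black cap, 48 mm across and 75 mm tall, about 90 g, standing loose in one of the four bays of the basket. Origin: centre of its underside.
- rinsed2: rinsed sample jar, amber with black cap, 48 mm across and 75 mm tall, about 90 g, standing loose in one of the four bays of the basket. Origin: centre of its underside.
- panel1: loose settlement panel: a grey PVC plate 110 mm (its x) x 60 mm (its y) x 8 mm thick with small white, green and rust-coloured spots of growth on its upper face, about 80 g. Origin: centre of its underside. Flat on the bench at the start; three to five panels are there, the rest absent.
- panel2: loose settlement panel: a grey PVC plate 110 mm (its x) x 60 mm (its y) x 8 mm thick with small white, green and rust-coloured spots of growth on its upper face, about 80 g. Origin: centre of its underside. Flat on the bench at the start; three to five panels are there, the rest absent.
- panel3: loose settlement panel: a grey PVC plate 110 mm (its x) x 60 mm (its y) x 8 mm thick with small white, green and rust-coloured spots of growth on its upper face, about 80 g. Origin: centre of its underside. Flat on the bench at the start; three to five panels are there, the rest absent.
- panel4: loose settlement panel: a grey PVC plate 110 mm (its x) x 60 mm (its y) x 8 mm thick with small white, green and rust-coloured spots of growth on its upper face, about 80 g. Origin: centre of its underside. Flat on the bench at the start; three to five panels are there, the rest absent.
- panel5: loose settlement panel: a grey PVC plate 110 mm (its x) x 60 mm (its y) x 8 mm thick with small white, green and rust-coloured spots of growth on its upper face, about 80 g. Origin: centre of its underside. Flat on the bench at the start; three to five panels are there, the rest absent.
- brown_bottle: bystander: brown bottle with paper label, 64 mm across, 130 mm tall; origin centre of its underside. Not to be disturbed.
- orange_jar: bystander: clear jar with orange cap, 70 mm across, 90 mm tall; origin centre of its underside. Not to be disturbed.
- blue_box: bystander: blue box 80 x 60 x 60 mm; origin centre of its underside. Not to be disturbed.
Things that resemble listed ones, but are neither listed nor needed, are in the scene too. What is shaped like the panel1 but purple is not meant.

How it is judged:
On the way, in this order (a step that is already met when the one before it is completed fails the run):
1. the basket, with both jars standing in it, hangs at rest and level from both hooks of the drip stand, released (distance between basket_grip and drip_hook below 0.015 m and angle between basket's own z axis and vertical below 0.2 rad and linear speed of basket below 0.03 m/s and contact force between the fingers and basket below 0.1 N and distance between each of rinsed1, rinsed2 and basket below 0.075 m and angle between each of rinsed1, rinsed2's own z axis and vertical below 0.35 rad), for 0.3 s.
2. every panel lies in one flat stack on the stacking stand, flush against both fences (x of panel1 in the frame of stack_spot between -0.004 and 0.004 m and y of panel1 in the frame of stack_spot between -0.004 and 0.004 m and angle between the x axis of each of panel1, panel2, panel3, panel4, panel5 and the x axis of stack_spot, either way round below 0.06 rad and angle between each of panel1, panel2, panel3, panel4, panel5's own z axis and vertical below 0.06 rad and z of each of panel1, panel2, panel3, panel4, panel5 in the frame of stack_spot below 0.036 m and linear speed of each of panel1, panel2, panel3, panel4, panel5 below 0.02 m/s and x of panel2 in the frame of stack_spot between -0.004 and 0.004 m and y of panel2 in the frame of stack_spot between -0.004 and 0.004 m and x of panel3 in the frame of stack_spot between -0.004 and 0.004 m and y of panel3 in the frame of stack_spot between -0.004 and 0.004 m and x of panel4 in the frame of stack_spot between -0.004 and 0.004 m and y of panel4 in the frame of stack_spot between -0.004 and 0.004 m and x of panel5 in the frame of stack_spot between -0.004 and 0.004 m and y of panel5 in the frame of stack_spot between -0.004 and 0.004 m), for 0.2 s.
At the end, for the whole second after the job is handed in: Basket bar in both drip-stand hooks (grip within 15 mm of drip_hook), level within 0.2 rad, at rest, both jars standing in it; every panel flat (0.06 rad) in one stack on the stacking stand, within 4 mm of flush with both fences and 0.06 rad of square, at rest (all of step 1 and all of step 2); the robot touches nothing.
It fails at once if the basket is set down or dropped (its underside comes below 45 mm) (height (world z) of basket below 0.045 m).
It fails at once if the basket is tipped more than 0.4 rad (23 degrees) (angle between basket's own z axis and vertical above 0.4 rad).
It fails at once if brown bottle is moved more than 20 mm (distance of brown_bottle from where it was at the start of the episode above 0.02 m).
It fails at once if orange jar is moved more than 20 mm (distance of orange_jar from where it was at the start of the episode above 0.02 m).
It fails at once if blue box is moved more than 20 mm (distance of blue_box from where it was at the start of the episode above 0.02 m).
Of panel1, panel2, panel3, panel4, panel5 only 3 to 5 are there at a start; the rules pass over those that are not, and their reading is None.
At some moment in a run one of panel1, panel2, panel3, panel4, panel5 may be knocked a few centimetres aside while the robot is not near it.
It also fails if it takes over 210 s, if anything falls off the work surface, if the arm or the gripper's body presses on something with over 40 N, if the wrist force passes 120 N, or if a joint passes its speed limit or range.

## Working session

There is one attempt and no reset: what is moved stays moved. The work goes in short steps, Python scripts to look and compute and a shell command to move; the robot and the scene stay as the last step left them, time stands still between calls to the robot, and variables do not carry over. Pictures are saved under pics/ and viewed, at most 14 in all, crops included, and the job is handed in when it is done.

```bash
ls; mkdir -p pics
cat > h.py <<'E'
import numpy as np, cv2
from scipy.spatial.transform import Rotation as R
from rig import manip
def rot(q): return R.from_quat([q[1],q[2],q[3],q[0]]).as_matrix()
def state():
    return manip.get_state()
def grab(name):
    s=manip.get_state(); im=manip.get_image(name)
    K=np.array([[im['fx'],0,im['cx']],[0,im['fy'],im['cy']],[0,0,1.]]); d=np.array(im['distortion'],float)
    if 'mount' in im:
        T=np.eye(4);T[:3,:3]=rot(s['ee_rot']);T[:3,3]=s['position']; T=T@np.array(im['mount']); C,A=T[:3,3],T[:3,:3]
    else:
        C=np.array(im['position']); a=np.array(im['attitude']); A=a if a.shape==(3,3) else rot(a)
    return dict(f=im['frame'],K=K,d=d,C=C,A=A)
def save(g,p): cv2.imwrite(p,g['f'][:,:,::-1])
def rays(g,px):
    u=cv2.undistortPoints(np.array(px,float).reshape(-1,1,2),g['K'],g['d']).reshape(-1,2)
    return np.c_[u[:,0],-u[:,1],-np.ones(len(u))]@g['A'].T
def onplane(g,px,z):
    r=rays(g,px); return g['C']+r*((z-g['C'][2])/r[:,2])[:,None]
def proj(g,P):
    c=(np.atleast_2d(P)-g['C'])@g['A']; c=c*[1,-1,-1]
    return cv2.projectPoints(c,np.zeros(3),np.zeros(3),g['K'],g['d'])[0].reshape(-1,2)
def tri(g1,p1,g2,p2):
    a=rays(g1,[p1])[0];b=rays(g2,[p2])[0]
    t=np.linalg.lstsq(np.c_[a,-b],g2['C']-g1['C'],rcond=None)[0]
    x=g1['C']+a*t[0];y=g2['C']+b*t[1]; return (x+y)/2,np.linalg.norm(x-y)
E
python3 - <<'E'
from h import *
for n in('side','top'):
    g=grab(n);save(g,f'pics/{n}0.png');print(n,g['C'],g['A'].round(3).tolist(),g['K'][0,0])
im=manip.get_image('wrist');print(im['mount'],manip.grasp_offset);print(manip.get_state())
cv2.imwrite('pics/wrist0.png',im['frame'][:,:,::-1])
E
```

```text
pics
side [-0.04877398 -0.62512058  0.84417031] [[0.685, 0.431, -0.587], [-0.729, 0.404, -0.553], [-0.001, 0.807, 0.591]] 400.57371602372024
top [0.42728253 0.00146273 1.30197969] [[0.011, 0.989, -0.144], [-1.0, 0.009, -0.016], [-0.014, 0.144, 0.989]] 427.1489260591957
[[ 3.32114264e-05  9.58061571e-01  2.86562426e-01  7.38474722e-02]
 [ 9.99999838e-01  1.30829677e-04 -5.53297614e-04  1.24063136e-03]
 [-5.67584051e-04  2.86562398e-01 -9.58061412e-01 -1.42593593e-01]
 [ 0.00000000e+00  0.00000000e+00  0.00000000e+00  1.00000000e+00]] -0.0187
{'clock': 0.15, 'qpos': array([ 1.08200546e+00,  2.76452104e-01,  1.50585678e+00,  2.54396134e-05,
        1.36068855e+00, -1.21004177e-01]), 'qd': array([ 0.00028692, -0.00223951, -0.00322972,  0.00027796,  0.00043562,
       -0.00115737]), 'effort': array([ 2.95935599e-03, -4.17144978e+01, -2.46033043e+01, -1.19509473e-04,
        7.59600720e-03, -1.82292315e-08]), 'position': array([0.20655312, 0.53619513, 0.23063131]), 'ee_rot': array([-2.22718845e-04,  1.82861222e-01,  9.83138485e-01, -6.66260427e-04]), 'contact_force': array([-1.0615517 ,  0.02463496,  0.36521055]), 'moment': array([0.03377438, 0.01395608, 0.08100442]), 'gripper_force': 0.0, 'width': 0.08523453800912653}
```

View pics/top0.png

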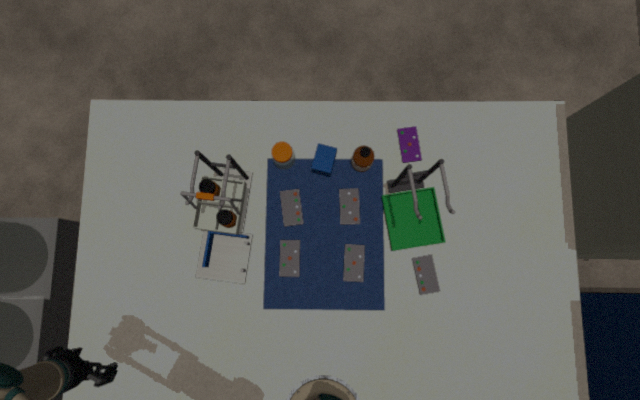

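View pics/side0.png

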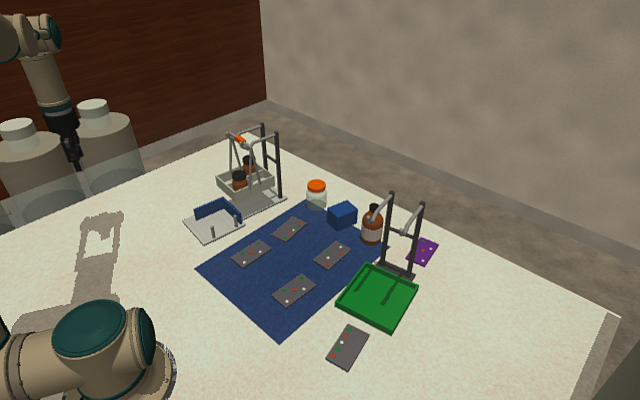

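The top view shows five grey panels, at about (291,207), (349,206), (290,258), (355,263) and (426,274). The purple lookalike is at (409,145). The basket bar is near (205,196), the stand's plate near (225,257), and the drip tray at (413,218) with its hooks near (418,216) and (451,210). I'll enlarge the stands to measure them.

Run:
```python
import cv2,numpy as np
a=cv2.imread('pics/top0.png')
def c(x,y,w,h,s):
    o=cv2.resize(a[y:y+h,x:x+w],None,fx=s,fy=s,interpolation=cv2.INTER_CUBIC); o=cv2.convertScaleAbs(o,alpha=1.4)
    for k in range(0,w,10):
        if (x+k)%10==0: cv2.putText(o,str(x+k),(k*s,8),0,.28,(0,0,255),1); cv2.line(o,(k*s,10),(k*s,14),(0,0,255),1)
    for k in range(0,h,10): cv2.putText(o,str(y+k),(0,k*s+4),0,.28,(255,0,0),1);
    return o
o=np.zeros((600,800,3),np.uint8)
l=c(170,140,80+10,150,4); r=c(370,140,90,150,4)
o[:,:360]=l;o[:,400:760]=r
cv2.imwrite('pics/c1.png',o)
b=a; a=cv2.imread('pics/side0.png')
l=c(180,110,120,140,4);r=c(330,180,100,150,4)
o=np.zeros((600,880,3),np.uint8); o[:560,:480]=l;o[:,480:]=r
cv2.imwrite('pics/c2.png',cv2.resize(o,(800,545)))
```

```text
(no output)
```

View pics/c1.png

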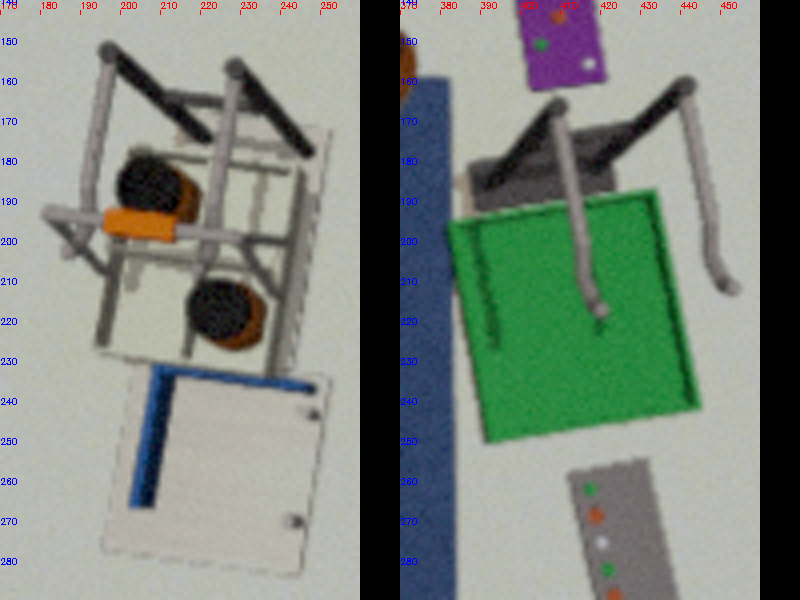

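View pics/c2.png

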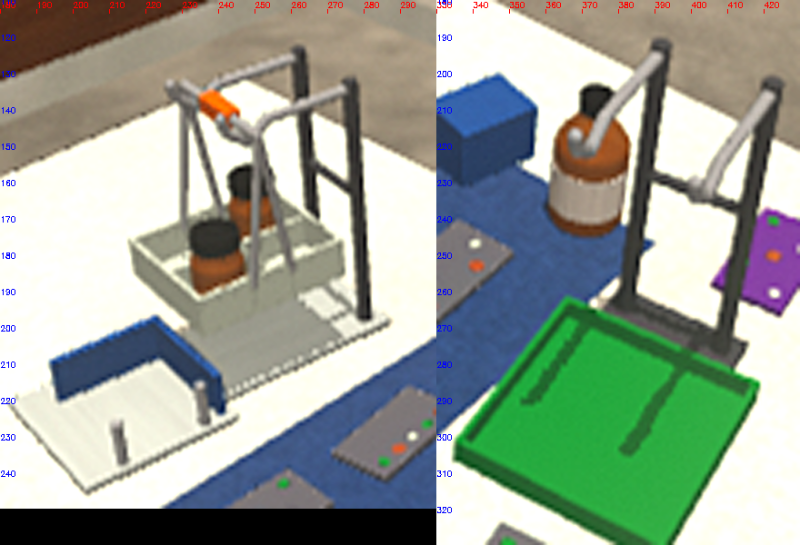

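```bash
cat > m.py <<'E'
from h import *
np.set_printoptions(precision=4,suppress=True)
t=grab('top');s=grab('side')
def mask(g,lo,hi): return cv2.inRange(cv2.cvtColor(g['f'],cv2.COLOR_RGB2HSV),np.array(lo),np.array(hi))
def blobs(m,amin=30):
    cs,_=cv2.findContours(m,cv2.RETR_EXTERNAL,cv2.CHAIN_APPROX_NONE); return sorted([c for c in cs if cv2.contourArea(c)>amin],key=cv2.contourArea,reverse=True)
def panels(g):
    hsv=cv2.cvtColor(g['f'],cv2.COLOR_RGB2HSV)
    return hsv
E
cat > a.py <<'E'
from m import *
# orange grip
for n,g in(('t',t),('s',s)):
    for c in blobs(mask(g,(8,170,120),(20,255,255)),20):
        print(n,cv2.minAreaRect(c),cv2.contourArea(c))
c=blobs(mask(t,(50,120,60),(75,255,255)),300)[0]
r=cv2.boxPoints(cv2.minAreaRect(c)); print('tray px',r); P=onplane(t,r,.022); print('tray',P,np.linalg.norm(np.diff(P,axis=0),axis=1),P.mean(0))
for a,b in(((420,217.5),(369,218.5)),((453.25,212),(403.2,231.7)),((409.5,166),None),((441.5,161),None)):
    if b: print('tip',*tri(t,a,s,b))
print('posttops',tri(t,(409.5,166),s,(330+(660-436)/3.636,180+45/3.636)),tri(t,(441.5,161),s,(330+(773-436)/3.636,180+84/3.636)))
print('plate',onplane(t,[(195,278),(245,284),(252.5,172),(203,235)],.01))
print('fence tops: inner corner, back end, side end',onplane(t,[(170+175/4,140+380/4),(170+315/4,140+390/4),(170+155/4,140+507/4),(170+130/4,140+506/4),(170+153/4,140+366/4),(170+317/4,140+384/4)],.055))
print('stack posttops',tri(t,(170+108/4,140+50/4),s,(180+300/3.636,110+50/3.636)),tri(t,(170+235/4,140+66/4),s,(180+350/3.636,110+83/3.636)))
E
python3 a.py
```

```text
t ((281.5, 151.50001525878906), (18.384777069091797, 18.384775161743164), 45.0) 259.0
t ((204.09234619140625, 195.76158142089844), (16.496618270874023, 4.961389541625977), 7.125016689300537) 65.5
s ((316.0, 186.0), (12.0, 16.0), 90.0) 155.0
s ((239.75611877441406, 138.3048858642578), (10.30746841430664, 4.216691493988037), 38.65980911254883) 29.5
tray px [[381.392 195.656]
 [434.192 186.056]
 [444.224 241.232]
 [391.424 250.832]]
tray [[ 0.6405 -0.1734  0.022 ]
 [ 0.6712 -0.333   0.022 ]
 [ 0.5048 -0.3577  0.022 ]
 [ 0.4747 -0.2012  0.022 ]] [0.1625 0.1682 0.1593] [ 0.5728 -0.2663  0.022 ]
tip [ 0.5477 -0.2338  0.2658] 0.0023645239043694286
tip [ 0.5623 -0.3148  0.2653] 0.003344755058207192
posttops (array([ 0.6755, -0.2107,  0.2608]), np.float64(0.0012261959658367236)) (array([ 0.689 , -0.2901,  0.2609]), np.float64(0.00026490491345535367))
plate [[0.3887 0.3831 0.01  ]
 [0.3725 0.2332 0.01  ]
 [0.7133 0.2222 0.01  ]
 [0.5171 0.3658 0.01  ]]
fence tops: inner corner, back end, side end [[0.5142 0.3217 0.055 ]
 [0.5078 0.2191 0.055 ]
 [0.4224 0.3318 0.055 ]
 [0.423  0.3499 0.055 ]
 [0.5243 0.3383 0.055 ]
 [0.5122 0.2178 0.055 ]]
stack posttops (array([0.7081, 0.3197, 0.2596]), np.float64(0.003006854649789732)) (array([0.6979, 0.2405, 0.2585]), np.float64(0.000758933935809308))
```

Nothing is ambiguous about the drip stand: its yaw is about 10.5° and the hook point is about (0.579, -0.270), from the posts, tips and tray. I'll hover over the grip and refine with the wrist camera.

```bash
cat >> h.py <<'E'
def go(x,y,z,az):
    "delta in tool axes after turning tool y to azimuth az (deg)"
    s=manip.get_state();Rm=rot(s['ee_rot']);p=np.array(s['position'])
    a0=np.degrees(np.arctan2(Rm[1,1],Rm[0,1])); a=np.radians(az)
    d=np.array([x,y,z])-p
    ty=np.array([np.cos(a),np.sin(a),0]);tx=np.array([-np.sin(a),np.cos(a),0])
    rz=-((az-a0+180)%360-180)
    print('p',p.round(4),'az %.2f tilt'%a0,Rm[:2,2].round(4),'-> rz %.2f dx %.4f dy %.4f dz %.4f'%(rz,d@tx,d@ty,-d[2]),'t %.1f'%s['clock'],'F',np.round(s['contact_force'],1),'w %.4f g %.1f'%(s['width'],s['gripper_force']))
E
python3 - <<'E'
from m import *
print(tri(t,(204.09,195.76),s,(239.756,138.3)), onplane(t,[(204.09,195.76)],.262))
E
python3 -m pendant '[{"dz":-0.0154,"rz":3},{"dz":-0.0154,"rz":6.9},{"dz":-0.0154,"rz":6.9},{"dz":-0.0154,"rz":6.9},{"dz":-0.0154,"rz":6.9},{"dz":-0.0154,"rz":6.9},{"dz":-0.0154,"rz":6.9},{"dz":-0.0154,"rz":6.9},{"dz":-0.0154,"rz":6.9},{"dz":-0.0154,"rz":6.9},{"dz":-0.0154,"rz":6.9},{"rz":3.2}]'
python3 -m pendant '[{"dy":0.02,"dx":-0.01},{"dy":0.0394,"dx":-0.0192},{"dy":0.0394,"dx":-0.0192},{"dy":0.0394,"dx":-0.0192},{"dy":0.0394,"dx":-0.0192},{"dy":0.0394,"dx":-0.0192},{"dy":0.0394,"dx":-0.0192},{"dy":0.0394,"dx":-0.0192},{"dy":0.0394,"dx":-0.0192},{"dy":0.0394,"dx":-0.0192},{"dy":0.0394,"dx":-0.0192},{}]'
python3 - <<'E'
from m import *
go(.597,.291,.4,-6.2)
g=grab('wrist');save(g,'pics/w1.png')
for c in blobs(mask(g,(8,170,100),(20,255,255)),30):
    r=cv2.minAreaRect(c);b=cv2.boxPoints(r);P=onplane(g,b,.264);print(r,P,P.mean(0))
E
```

```text
(array([0.5978, 0.2979, 0.2571]), np.float64(0.0011229715626171713)) [[0.5965 0.2969 0.262 ]]
p [0.2067 0.5365 0.2313] az 68.93 tilt [-0.     -0.0001] -> rz 75.13 dx -0.2020 dy 0.4145 dz -0.1687 t 0.5 F [ 0.5 -0.2  0. ] w 0.0854 g 0.0invalid input
invalid input
```

View pics/w1.png

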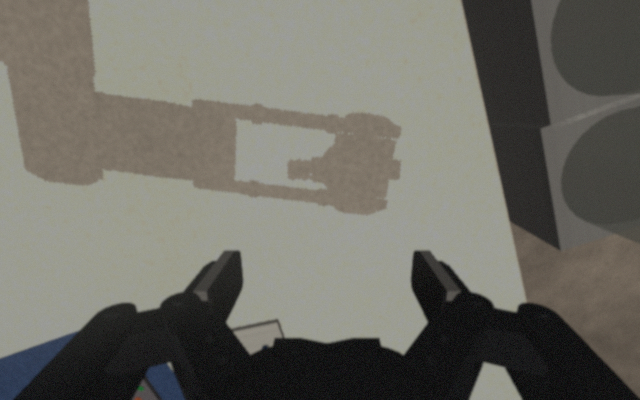

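The rows were refused, so the arm hasn't moved and this picture only shows the start pose. I'll find out which row form is accepted.

```bash
python3 -m pendant '[{"dz":-0.0154,"rz":3}]'; echo; python3 -m pendant '[{"dx":0,"dy":0,"dz":-0.0154,"rx":0,"ry":0,"rz":3}]'; echo; python3 -m pendant '[{"dx":0,"dy":0,"dz":-0.0154,"rx":0,"ry":0,"rz":3,"hand":0.085}]'
```

```text
clock: 0.58
position: [0.2059, 0.5349, 0.244]
ee_rot: [-0.001, 0.209, 0.978, -0.003]
contact_force: [-0.6, -1.4, -0.2]
width: 0.085
gripper_force: 0.0invalid input
invalid input
```

All seven keys are required. Moving to the hover now.

```bash
python3 -m pendant '[{"dx":0,"dy":0,"dz":-0.015,"rx":0,"ry":0,"rz":6.5,"hand":0.085},{"dx":0,"dy":0,"dz":-0.015,"rx":0,"ry":0,"rz":6.5,"hand":0.085},{"dx":0,"dy":0,"dz":-0.015,"rx":0,"ry":0,"rz":6.5,"hand":0.085},{"dx":0,"dy":0,"dz":-0.015,"rx":0,"ry":0,"rz":6.5,"hand":0.085},{"dx":0,"dy":0,"dz":-0.015,"rx":0,"ry":0,"rz":6.5,"hand":0.085},{"dx":0,"dy":0,"dz":-0.015,"rx":0,"ry":0,"rz":6.5,"hand":0.085},{"dx":0,"dy":0,"dz":-0.015,"rx":0,"ry":0,"rz":6.5,"hand":0.085},{"dx":0,"dy":0,"dz":-0.015,"rx":0,"ry":0,"rz":6.5,"hand":0.085},{"dx":0,"dy":0,"dz":-0.015,"rx":0,"ry":0,"rz":6.5,"hand":0.085},{"dx":0,"dy":0,"dz":-0.015,"rx":0,"ry":0,"rz":6.5,"hand":0.085},{"dx":0,"dy":0,"dz":0,"rx":0,"ry":0,"rz":6.5,"hand":0.085},{"dx":0,"dy":0,"dz":0,"rx":0,"ry":0,"rz":0.5,"hand":0.085}]'
python3 -m pendant '[{"dx":-0.009,"dy":0.02,"dz":0,"rx":0,"ry":0,"rz":0,"hand":0.085},{"dx":-0.0192,"dy":0.0394,"dz":0,"rx":0,"ry":0,"rz":0,"hand":0.085},{"dx":-0.0192,"dy":0.0394,"dz":0,"rx":0,"ry":0,"rz":0,"hand":0.085},{"dx":-0.0192,"dy":0.0394,"dz":0,"rx":0,"ry":0,"rz":0,"hand":0.085},{"dx":-0.0192,"dy":0.0394,"dz":0,"rx":0,"ry":0,"rz":0,"hand":0.085},{"dx":-0.0192,"dy":0.0394,"dz":0,"rx":0,"ry":0,"rz":0,"hand":0.085},{"dx":-0.0192,"dy":0.0394,"dz":0,"rx":0,"ry":0,"rz":0,"hand":0.085},{"dx":-0.0192,"dy":0.0394,"dz":0,"rx":0,"ry":0,"rz":0,"hand":0.085},{"dx":-0.0192,"dy":0.0394,"dz":0,"rx":0,"ry":0,"rz":0,"hand":0.085},{"dx":-0.0192,"dy":0.0394,"dz":0,"rx":0,"ry":0,"rz":0,"hand":0.085},{"dx":-0.0192,"dy":0.0394,"dz":0,"rx":0,"ry":0,"rz":0,"hand":0.085},{"dx":0,"dy":0,"dz":0,"rx":0,"ry":0,"rz":0,"hand":0.085}]'
python3 - <<'E'
from m import *
go(.597,.297,.4,-6.2)
g=grab('wrist');save(g,'pics/w2.png')
for c in blobs(mask(g,(8,170,100),(20,255,255)),30):
    r=cv2.minAreaRect(c);b=cv2.boxPoints(r);P=onplane(g,b,.264);print(r,P,P.mean(0))
E
```

```text
clock: 1.58
position: [0.2069, 0.5369, 0.3979]
ee_rot: [-0.0, 0.744, 0.668, 0.001]
contact_force: [-0.4, -0.3, -1.2]
width: 0.085
gripper_force: 0.0
clock: 2.58
position: [0.5853, 0.2991, 0.3934]
ee_rot: [0.002, 0.745, 0.667, -0.001]
contact_force: [-0.1, 0.2, -0.7]
width: 0.0848
gripper_force: 0.0
p [0.58   0.303  0.3947] az -6.13 tilt [-0.0032 -0.0008] -> rz 0.07 dx -0.0042 dy 0.0175 dz -0.0053 t 2.7 F [-0.6  0.2  0.1] w 0.0849 g 0.0
((344.0, 195.5), (41.0, 14.0), 90.0) [[0.5912 0.3209 0.264 ]
 [0.6046 0.3195 0.264 ]
 [0.6012 0.2777 0.264 ]
 [0.5872 0.2792 0.264 ]] [0.596  0.2993 0.264 ]
((443.00006103515625, 249.50003051757812), (31.819805145263672, 23.33452033996582), 45.0) [[0.6733 0.2363 0.264 ]
 [0.6902 0.253  0.264 ]
 [0.7138 0.225  0.264 ]
 [0.6969 0.2073 0.264 ]] [0.6935 0.2304 0.264 ]
```

View pics/w2.png

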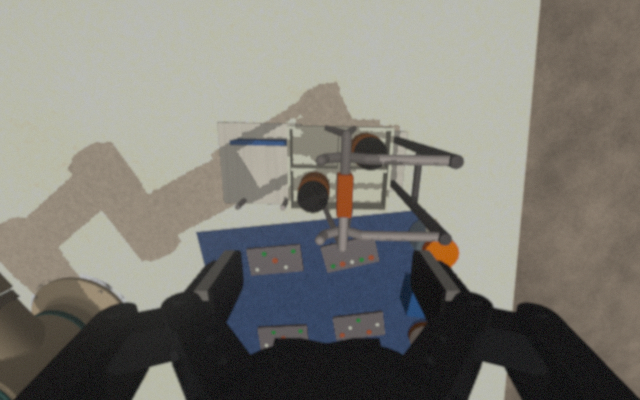

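The wrist picture shows the grip block at (344,196), the bar between both hooks, and jars at (313,192) and (370,150). Three measurements agree on grip ≈ (0.5965, 0.2985) with yaw ≈ -6°. Before descending I'll hold still and check the settled pose.

```bash
python3 -m pendant '[{"dx":-0.004,"dy":0.008,"dz":0,"rx":0,"ry":0,"rz":0,"hand":0.075},{"dx":0,"dy":0.008,"dz":0,"rx":0,"ry":0,"rz":0,"hand":0.075},{"dx":0,"dy":0,"dz":0,"rx":0,"ry":0,"rz":0,"hand":0.075},{"dx":0,"dy":0,"dz":0,"rx":0,"ry":0,"rz":0,"hand":0.075}]' 80 | tail -1
python3 -c "
from h import *
go(.5965,.2985,.236,-6.0)
g=grab('wrist')
hsv=cv2.cvtColor(g['f'],cv2.COLOR_RGB2HSV)
m=cv2.inRange(hsv,np.array((5,150,80)),np.array((20,255,255)))
for c in cv2.findContours(m,0,1)[0]:
    if cv2.contourArea(c)>100: r=cv2.minAreaRect(c);print(r,onplane(g,[r[0]],.264))
"
```

```text
gripper_force: 0.0
p [0.5941 0.2993 0.3967] az -6.01 tilt [-0.      0.0002] -> rz -0.01 dx -0.0005 dy 0.0024 dz 0.1607 t 3.1 F [-0.7  0.4  0.8] w 0.0748 g 0.0
((433.0000305175781, 248.5), (33.23401641845703, 24.748737335205078), 45.0) [[0.69856188 0.2283528  0.264     ]]
((328.9999694824219, 192.49998474121094), (40.99999237060547, 13.999998092651367), 90.0) [[0.59618703 0.30026088 0.264     ]]
```

```bash
python3 -m pendant '[{"dx":0,"dy":0.002,"dz":0.01,"rx":0,"ry":0,"rz":0,"hand":0.07},{"dx":0,"dy":0,"dz":0.02,"rx":0,"ry":0,"rz":0,"hand":0.06},{"dx":0,"dy":0,"dz":0.025,"rx":0,"ry":0,"rz":0,"hand":0.06},{"dx":0,"dy":0,"dz":0.025,"rx":0,"ry":0,"rz":0,"hand":0.06},{"dx":0,"dy":0,"dz":0.025,"rx":0,"ry":0,"rz":0,"hand":0.06},{"dx":0,"dy":0,"dz":0.025,"rx":0,"ry":0,"rz":0,"hand":0.06},{"dx":0,"dy":0,"dz":0.02,"rx":0,"ry":0,"rz":0,"hand":0.06},{"dx":0,"dy":0,"dz":0.01,"rx":0,"ry":0,"rz":0,"hand":0.06},{"dx":0,"dy":0,"dz":0,"rx":0,"ry":0,"rz":0,"hand":0.06},{"dx":0,"dy":0,"dz":0,"rx":0,"ry":0,"rz":0,"hand":0.06},{"dx":0,"dy":0,"dz":0,"rx":0,"ry":0,"rz":0,"hand":0.06}]' >/dev/null
python3 -c "
from h import *
go(.5965,.299,.236,-6.0)"
python3 -m pendant '[{"dx":0,"dy":0,"dz":0,"rx":0,"ry":0,"rz":0,"hand":0.04},{"dx":0,"dy":0,"dz":0,"rx":0,"ry":0,"rz":0,"hand":0.03},{"dx":0,"dy":0,"dz":0,"rx":0,"ry":0,"rz":0,"hand":0.022},{"dx":0,"dy":0,"dz":0,"rx":0,"ry":0,"rz":0,"hand":0.019},{"dx":0,"dy":0,"dz":0,"rx":0,"ry":0,"rz":0,"hand":0.016},{"dx":0,"dy":0,"dz":0,"rx":0,"ry":0,"rz":0,"hand":0.01},{"dx":0,"dy":0,"dz":0,"rx":0,"ry":0,"rz":0,"hand":0.0},{"dx":0,"dy":0,"dz":0,"rx":0,"ry":0,"rz":0,"hand":0.0},{"dx":0,"dy":0,"dz":0,"rx":0,"ry":0,"rz":0,"hand":0.0}]' 80
python3 -c "
from h import *
go(.5965,.299,.236,-6.0)"
```

```text
p [0.5971 0.2989 0.2383] az -6.06 tilt [0.0027 0.0011] -> rz -0.06 dx 0.0000 dy -0.0006 dz 0.0023 t 4.0 F [-0.2  0.9  0.1] w 0.0602 g 0.0
clock: 4.78
position: [0.597, 0.2985, 0.2377]
ee_rot: [0.0, 0.744, 0.669, 0.001]
contact_force: [1.0, 0.3, 5.5]
width: 0.0144
gripper_force: 78.1
p [0.597  0.2985 0.2377] az -6.09 tilt [0.0021 0.0006] -> rz -0.09 dx 0.0004 dy -0.0005 dz 0.0017 t 4.8 F [1.  0.3 5.5] w 0.0144 g 78.1
```

```bash
python3 -m pendant '[{"dx":0,"dy":0,"dz":-0.003,"rx":0,"ry":0,"rz":0,"hand":0.0},{"dx":0,"dy":0,"dz":-0.006,"rx":0,"ry":0,"rz":0,"hand":0.0},{"dx":0,"dy":0,"dz":-0.009,"rx":0,"ry":0,"rz":0,"hand":0.0},{"dx":0,"dy":0,"dz":-0.009,"rx":0,"ry":0,"rz":0,"hand":0.0},{"dx":0,"dy":0,"dz":-0.009,"rx":0,"ry":0,"rz":0,"hand":0.0},{"dx":0,"dy":0,"dz":-0.007,"rx":0,"ry":0,"rz":0,"hand":0.0},{"dx":0,"dy":0,"dz":-0.004,"rx":0,"ry":0,"rz":0,"hand":0.0},{"dx":0,"dy":0,"dz":0,"rx":0,"ry":0,"rz":0,"hand":0.0},{"dx":0,"dy":0,"dz":0,"rx":0,"ry":0,"rz":0,"hand":0.0}]'
python3 -c "
from h import *
go(.597-.17,.2985+.018,.284,-6.0);s=grab('side');save(s,'pics/s2.png');
cv2.imwrite('pics/s2c.png',cv2.resize(s['f'][90:250,170:330,::-1],None,fx=3,fy=3))"
```

```text
clock: 5.53
position: [0.5963, 0.2985, 0.284]
ee_rot: [0.0, 0.744, 0.669, 0.0]
contact_force: [-0.0, 0.1, -5.8]
width: 0.0145
gripper_force: 78.0
p [0.5963 0.2985 0.284 ] az -6.07 tilt [0.0004 0.0003] -> rz -0.07 dx 0.0002 dy -0.1702 dz 0.0000 t 5.5 F [-0.   0.1 -5.8] w 0.0145 g 78.0
```

View pics/s2c.png

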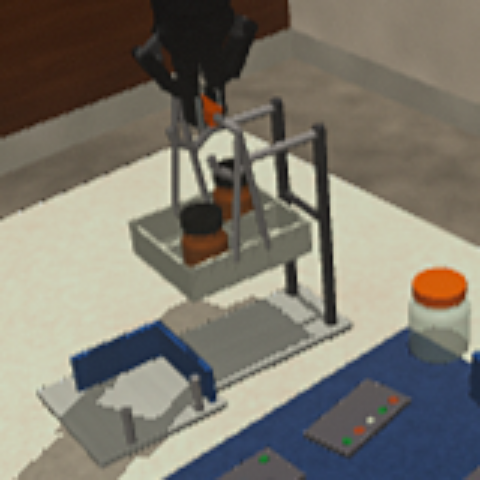

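The basket hangs level and both jars are standing. The wrist reads 5.8 N, which matches 0.6 kg. Drawing it off and carrying it across.

```bash
python3 -m pendant '[{"dx":0,"dy":-0.004,"dz":0,"rx":0,"ry":0,"rz":0,"hand":0.0},{"dx":0,"dy":-0.01,"dz":0,"rx":0,"ry":0,"rz":0,"hand":0.0},{"dx":0,"dy":-0.016,"dz":0,"rx":0,"ry":0,"rz":0,"hand":0.0},{"dx":0,"dy":-0.02,"dz":0,"rx":0,"ry":0,"rz":0,"hand":0.0},{"dx":0,"dy":-0.02,"dz":0,"rx":0,"ry":0,"rz":0,"hand":0.0},{"dx":0,"dy":-0.02,"dz":0,"rx":0,"ry":0,"rz":0,"hand":0.0},{"dx":0,"dy":-0.02,"dz":0,"rx":0,"ry":0,"rz":0,"hand":0.0},{"dx":0,"dy":-0.02,"dz":0,"rx":0,"ry":0,"rz":0,"hand":0.0},{"dx":0,"dy":-0.018,"dz":0,"rx":0,"ry":0,"rz":0,"hand":0.0},{"dx":0,"dy":-0.012,"dz":0,"rx":0,"ry":0,"rz":0,"hand":0.0},{"dx":0,"dy":-0.007,"dz":0,"rx":0,"ry":0,"rz":0,"hand":0.0},{"dx":0,"dy":-0.003,"dz":0,"rx":0,"ry":0,"rz":0,"hand":0.0}]' >/dev/null
python3 -m pendant '[{"dx":0,"dy":0,"dz":0,"rx":0,"ry":0,"rz":-1.5,"hand":0.0},{"dx":0,"dy":0,"dz":0,"rx":0,"ry":0,"rz":-3,"hand":0.0},{"dx":0,"dy":0,"dz":0,"rx":0,"ry":0,"rz":-3,"hand":0.0},{"dx":0,"dy":0,"dz":0,"rx":0,"ry":0,"rz":-3,"hand":0.0},{"dx":0,"dy":0,"dz":0,"rx":0,"ry":0,"rz":-3,"hand":0.0},{"dx":0,"dy":0,"dz":0,"rx":0,"ry":0,"rz":-2,"hand":0.0},{"dx":0,"dy":0,"dz":0,"rx":0,"ry":0,"rz":-1,"hand":0.0},{"dx":0,"dy":0,"dz":0,"rx":0,"ry":0,"rz":0,"hand":0.0}]'
python3 -c "
from h import *
go(.412,-.301,.284,10.5)"
```

```text
clock: 7.25
position: [0.428, 0.3164, 0.2835]
ee_rot: [0.0, 0.64, 0.768, 0.0]
contact_force: [0.7, 0.1, -5.2]
width: 0.0147
gripper_force: 78.2
p [0.428  0.3164 0.2835] az 10.40 tilt [ 0.0005 -0.0001] -> rz -0.10 dx -0.6042 dy -0.1283 dz -0.0005 t 7.2 F [ 0.7  0.1 -5.2] w 0.0147 g 78.2
```

```bash
python3 -m pendant '[{"dx":-0.005,"dy":-0.001,"dz":0,"rx":0,"ry":0,"rz":0,"hand":0.0},{"dx":-0.012,"dy":-0.0025,"dz":0,"rx":0,"ry":0,"rz":0,"hand":0.0},{"dx":-0.02,"dy":-0.0043,"dz":0,"rx":0,"ry":0,"rz":0,"hand":0.0},{"dx":-0.027,"dy":-0.0057,"dz":0,"rx":0,"ry":0,"rz":0,"hand":0.0},{"dx":-0.03,"dy":-0.0064,"dz":0,"rx":0,"ry":0,"rz":0,"hand":0.0},{"dx":-0.03,"dy":-0.0064,"dz":0,"rx":0,"ry":0,"rz":0,"hand":0.0},{"dx":-0.03,"dy":-0.0064,"dz":0,"rx":0,"ry":0,"rz":0,"hand":0.0},{"dx":-0.03,"dy":-0.0064,"dz":0,"rx":0,"ry":0,"rz":0,"hand":0.0},{"dx":-0.03,"dy":-0.0064,"dz":0,"rx":0,"ry":0,"rz":0,"hand":0.0},{"dx":-0.03,"dy":-0.0064,"dz":0,"rx":0,"ry":0,"rz":0,"hand":0.0},{"dx":-0.03,"dy":-0.0064,"dz":0,"rx":0,"ry":0,"rz":0,"hand":0.0},{"dx":-0.03,"dy":-0.0064,"dz":0,"rx":0,"ry":0,"rz":0,"hand":0.0}]' >/dev/null
python3 -m pendant '[{"dx":-0.03,"dy":-0.0064,"dz":0,"rx":0,"ry":0,"rz":0,"hand":0.0},{"dx":-0.03,"dy":-0.0064,"dz":0,"rx":0,"ry":0,"rz":0,"hand":0.0},{"dx":-0.03,"dy":-0.0064,"dz":0,"rx":0,"ry":0,"rz":0,"hand":0.0},{"dx":-0.03,"dy":-0.0064,"dz":0,"rx":0,"ry":0,"rz":0,"hand":0.0},{"dx":-0.03,"dy":-0.0064,"dz":0,"rx":0,"ry":0,"rz":0,"hand":0.0},{"dx":-0.03,"dy":-0.0064,"dz":0,"rx":0,"ry":0,"rz":0,"hand":0.0},{"dx":-0.03,"dy":-0.0064,"dz":0,"rx":0,"ry":0,"rz":0,"hand":0.0},{"dx":-0.027,"dy":-0.0057,"dz":0,"rx":0,"ry":0,"rz":0,"hand":0.0},{"dx":-0.024,"dy":-0.005,"dz":0,"rx":0,"ry":0,"rz":0,"hand":0.0},{"dx":-0.018,"dy":-0.004,"dz":0,"rx":0,"ry":0,"rz":0,"hand":0.0},{"dx":-0.013,"dy":-0.0027,"dz":0,"rx":0,"ry":0,"rz":0,"hand":0.0},{"dx":-0.008,"dy":-0.0017,"dz":0,"rx":0,"ry":0,"rz":0,"hand":0.0}]' >/dev/null
python3 -m pendant '[{"dx":0,"dy":0,"dz":0,"rx":0,"ry":0,"rz":0,"hand":0.0},{"dx":0,"dy":0,"dz":0,"rx":0,"ry":0,"rz":0,"hand":0.0},{"dx":0,"dy":0,"dz":0,"rx":0,"ry":0,"rz":0,"hand":0.0}]' >/dev/null
python3 -c "
from h import *
go(.412,-.301,.284,10.5)
t=grab('top');s=grab('side');g=grab('wrist')
save(t,'pics/t3.png');save(s,'pics/s3.png')
A=cv2.resize(t['f'][140:300,360:480,::-1],None,fx=3.3,fy=3.3);B=cv2.resize(s['f'][160:380,260:450,::-1],None,fx=2.2,fy=2.4)
h=528;o=np.zeros((530,800,3),np.uint8);o[:A.shape[0],:A.shape[1]]=A;o[:B.shape[0],398:398+B.shape[1]]=B[:,:402];cv2.imwrite('pics/c3.png',o)"
```

```text
p [ 0.4099 -0.2994  0.2836] az 10.47 tilt [-0.0003  0.0016] -> rz -0.03 dx -0.0019 dy 0.0018 dz -0.0004 t 9.5 F [-0.4  0.1 -6.1] w 0.0148 g 78.1
```

View pics/c3.png

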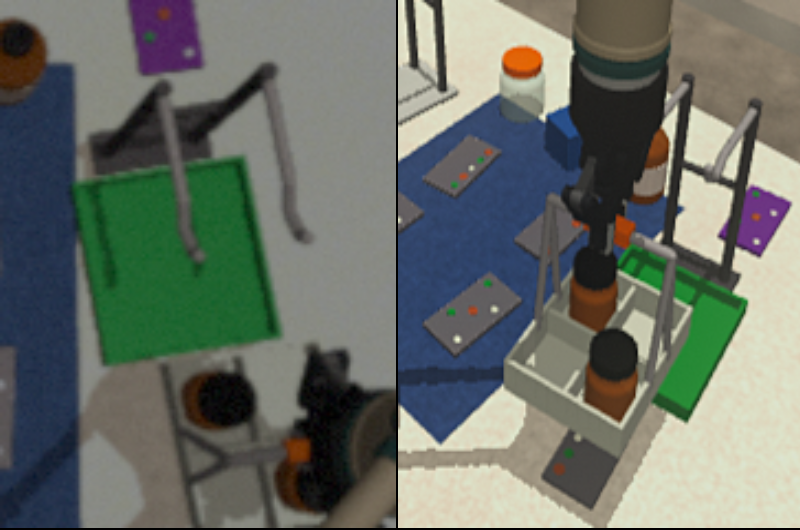

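Both jars are standing and the basket is level. It sits in front of the hooks and lined up with them. Tips, posts and tray agree on a hook centre of about (0.5785, -0.268). Inserting along tool +y.

```bash
python3 -m pendant '[{"dx":0,"dy":0.004,"dz":0,"rx":0,"ry":0,"rz":0,"hand":0.0},{"dx":0,"dy":0.01,"dz":0,"rx":0,"ry":0,"rz":0,"hand":0.0},{"dx":0,"dy":0.016,"dz":0,"rx":0,"ry":0,"rz":0,"hand":0.0},{"dx":0,"dy":0.02,"dz":0,"rx":0,"ry":0,"rz":0,"hand":0.0},{"dx":0,"dy":0.02,"dz":0,"rx":0,"ry":0,"rz":0,"hand":0.0},{"dx":0,"dy":0.02,"dz":0,"rx":0,"ry":0,"rz":0,"hand":0.0},{"dx":0,"dy":0.02,"dz":0,"rx":0,"ry":0,"rz":0,"hand":0.0},{"dx":0,"dy":0.02,"dz":0,"rx":0,"ry":0,"rz":0,"hand":0.0},{"dx":0,"dy":0.018,"dz":0,"rx":0,"ry":0,"rz":0,"hand":0.0},{"dx":0,"dy":0.012,"dz":0,"rx":0,"ry":0,"rz":0,"hand":0.0},{"dx":0,"dy":0.008,"dz":0,"rx":0,"ry":0,"rz":0,"hand":0.0},{"dx":0,"dy":0.003,"dz":0,"rx":0,"ry":0,"rz":0,"hand":0.0}]' >/dev/null
python3 -m pendant '[{"dx":0,"dy":0,"dz":0,"rx":0,"ry":0,"rz":0,"hand":0.0},{"dx":0,"dy":0,"dz":0,"rx":0,"ry":0,"rz":0,"hand":0.0},{"dx":0,"dy":0,"dz":0,"rx":0,"ry":0,"rz":0,"hand":0.0},{"dx":0,"dy":0,"dz":0,"rx":0,"ry":0,"rz":0,"hand":0.0}]' >/dev/null
python3 -c "
from h import *
go(.5785,-.268,.238,10.5)
g=grab('wrist');s=grab('side');o=np.zeros((400,800,3),np.uint8);o[:,:480]=g['f'][:,80:560,::-1];o[:,480:]=cv2.resize(s['f'][150:350,300:460,::-1],None,fx=2,fy=2);cv2.imwrite('pics/c4.png',o)"
```

```text
p [ 0.5774 -0.2702  0.284 ] az 10.38 tilt [-0.0002 -0.0001] -> rz -0.12 dx 0.0019 dy 0.0014 dz 0.0460 t 11.0 F [ 0.3 -0.6 -5.5] w 0.0144 g 78.1
```

View pics/c4.png

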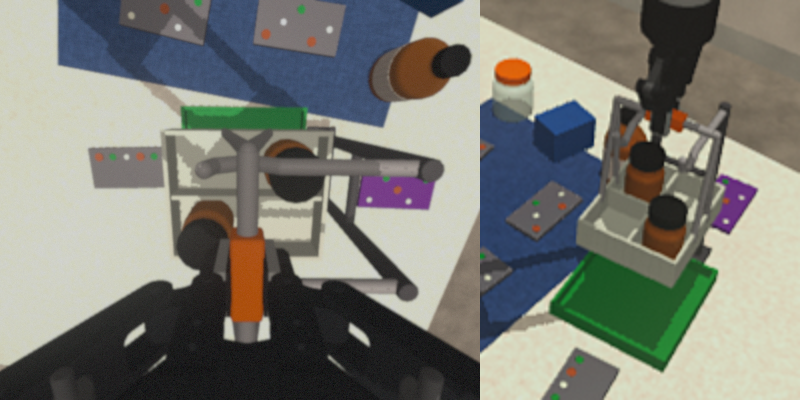

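```bash
python3 -c "
from h import *
g=grab('wrist');P=onplane(g,[(285,168)],.268)[0];print(P)
a=np.radians(10.5);u=np.array([np.cos(a),np.sin(a)]);v=np.array([-u[1],u[0]])
d=P[:2]-[.5774,-.2702];print('tip in bar frame',d@u,d@v,'expect -.024,.040')"
```

```text
[ 0.54654904 -0.22871119  0.268     ]
tip in bar frame -0.022773626408679956 0.046416215441077165 expect -.024,.040
```

The wrist view puts the +y hook tip 6 mm further sideways than expected, which agrees with the tray estimate. I'll shift 5 mm along tool x, then lower.

```bash
python3 -m pendant '[{"dx":0.0025,"dy":0.001,"dz":0,"rx":0,"ry":0,"rz":0,"hand":0.0},{"dx":0.0025,"dy":0,"dz":0.003,"rx":0,"ry":0,"rz":0,"hand":0.0},{"dx":0,"dy":0,"dz":0.006,"rx":0,"ry":0,"rz":0,"hand":0.0},{"dx":0,"dy":0,"dz":0.007,"rx":0,"ry":0,"rz":0,"hand":0.0},{"dx":0,"dy":0,"dz":0.007,"rx":0,"ry":0,"rz":0,"hand":0.0},{"dx":0,"dy":0,"dz":0.006,"rx":0,"ry":0,"rz":0,"hand":0.0},{"dx":0,"dy":0,"dz":0.005,"rx":0,"ry":0,"rz":0,"hand":0.0},{"dx":0,"dy":0,"dz":0.003,"rx":0,"ry":0,"rz":0,"hand":0.0},{"dx":0,"dy":0,"dz":0.002,"rx":0,"ry":0,"rz":0,"hand":0.0},{"dx":0,"dy":0,"dz":0.001,"rx":0,"ry":0,"rz":0,"hand":0.0},{"dx":0,"dy":0,"dz":0,"rx":0,"ry":0,"rz":0,"hand":0.0},{"dx":0,"dy":0,"dz":0,"rx":0,"ry":0,"rz":0,"hand":0.0}]'
python3 -c "
from h import *
go(.5785,-.268,.238,10.5)"
```

```text
clock: 12.13
position: [0.5785, -0.2649, 0.244]
ee_rot: [0.0, 0.64, 0.768, 0.0]
contact_force: [0.2, 0.3, -5.5]
width: 0.0149
gripper_force: 78.1
p [ 0.5785 -0.2649  0.244 ] az 10.43 tilt [ 0.0006 -0.0003] -> rz -0.07 dx -0.0030 dy -0.0006 dz 0.0060 t 12.1 F [ 0.2  0.3 -5.5] w 0.0149 g 78.1
```

```bash
python3 -m pendant '[{"dx":0,"dy":0,"dz":0.002,"rx":0,"ry":0,"rz":0,"hand":0.0},{"dx":0,"dy":0,"dz":0.002,"rx":0,"ry":0,"rz":0,"hand":0.0},{"dx":0,"dy":0,"dz":0.001,"rx":0,"ry":0,"rz":0,"hand":0.0},{"dx":0,"dy":0,"dz":0.001,"rx":0,"ry":0,"rz":0,"hand":0.0},{"dx":0,"dy":0,"dz":0.0,"rx":0,"ry":0,"rz":0,"hand":0.0},{"dx":0,"dy":0,"dz":0.0,"rx":0,"ry":0,"rz":0,"hand":0.0}]'
```

```text
clock: 12.63
position: [0.5784, -0.2649, 0.2389]
ee_rot: [0.001, 0.64, 0.768, 0.0]
contact_force: [-2.8, 1.3, 2.8]
width: 0.0147
gripper_force: 79.2
```

The weight is now on the hooks (force changed from -5.5 to +2.8 N). Releasing slowly and rising.

```bash
python3 -m pendant '[{"dx":0,"dy":0,"dz":0,"rx":0,"ry":0,"rz":0,"hand":0.018},{"dx":0,"dy":0,"dz":0,"rx":0,"ry":0,"rz":0,"hand":0.022},{"dx":0,"dy":0,"dz":0,"rx":0,"ry":0,"rz":0,"hand":0.03},{"dx":0,"dy":0,"dz":0,"rx":0,"ry":0,"rz":0,"hand":0.04},{"dx":0,"dy":0,"dz":0,"rx":0,"ry":0,"rz":0,"hand":0.055},{"dx":0,"dy":0,"dz":0,"rx":0,"ry":0,"rz":0,"hand":0.06},{"dx":0,"dy":0,"dz":0,"rx":0,"ry":0,"rz":0,"hand":0.06},{"dx":0,"dy":0,"dz":0,"rx":0,"ry":0,"rz":0,"hand":0.06}]' 80
python3 -m pendant '[{"dx":0,"dy":0,"dz":-0.005,"rx":0,"ry":0,"rz":0,"hand":0.06},{"dx":0,"dy":0,"dz":-0.01,"rx":0,"ry":0,"rz":0,"hand":0.06},{"dx":0,"dy":0,"dz":-0.02,"rx":0,"ry":0,"rz":0,"hand":0.06},{"dx":0,"dy":0,"dz":-0.03,"rx":0,"ry":0,"rz":0,"hand":0.06},{"dx":0,"dy":0,"dz":-0.03,"rx":0,"ry":0,"rz":0,"hand":0.06},{"dx":0,"dy":0,"dz":-0.03,"rx":0,"ry":0,"rz":0,"hand":0.06},{"dx":0,"dy":-0.015,"dz":-0.02,"rx":0,"ry":0,"rz":0,"hand":0.06},{"dx":0,"dy":-0.03,"dz":0,"rx":0,"ry":0,"rz":0,"hand":0.06},{"dx":0,"dy":-0.03,"dz":0,"rx":0,"ry":0,"rz":0,"hand":0.06},{"dx":0,"dy":-0.03,"dz":0,"rx":0,"ry":0,"rz":0,"hand":0.06},{"dx":0,"dy":-0.02,"dz":0,"rx":0,"ry":0,"rz":0,"hand":0.06},{"dx":0,"dy":0,"dz":0,"rx":0,"ry":0,"rz":0,"hand":0.06}]'
cat > p.py <<'E'
from m import *
save(t,'pics/tp.png');save(s,'pics/sp.png')
H=cv2.cvtColor(t['f'],cv2.COLOR_RGB2HSV).astype(int); f=t['f'].astype(int)
np.save('top.npy',t['f'])
for p in((291,215),(349,215),(290,270),(355,272),(426,280),(300,300),(500,300),(225,260)): print(p,f[p[1],p[0]],H[p[1],p[0]])
for n,g in(('t',t),('s',s)):
    for c in blobs(mask(g,(8,170,120),(20,255,255)),10): print(n,cv2.minAreaRect(c)[:2])
E
python3 p.py
python3 -c "
import cv2,numpy as np
a=cv2.imread('pics/sp.png');b=cv2.imread('pics/tp.png')
o=np.zeros((480,800,3),np.uint8);o[:400,:400]=cv2.resize(a[150:350,280:480],None,fx=2,fy=2);o[:480,400:]=cv2.resize(b[130:310,300:450],(400,480));cv2.imwrite('pics/c5.png',o)"
```

```text
clock: 13.3
position: [0.5784, -0.2648, 0.2376]
ee_rot: [0.0, 0.64, 0.768, 0.0]
contact_force: [-0.1, 0.4, 0.2]
width: 0.0601
gripper_force: 0.0
clock: 14.3
position: [0.4519, -0.2878, 0.385]
ee_rot: [0.001, 0.641, 0.768, -0.001]
contact_force: [0.4, 0.0, 1.0]
width: 0.0598
gripper_force: 0.0
(291, 215) [87 82 84] [168  15  87]
(349, 215) [88 83 85] [168  14  88]
(290, 270) [89 82 86] [163  20  89]
(355, 272) [88 84 83] [ 6 14 88]
(426, 280) [87 83 82] [ 6 15 87]
(300, 300) [31 45 73] [110 147  73]
(500, 300) [137 140 136] [ 53   7 140]
(225, 260) [137 135 128] [ 23  17 137]
t ((281.5, 151.50001525878906), (18.384775161743164, 18.384775161743164))
t ((433.52703857421875, 205.16217041015625), (5.425166606903076, 16.76869773864746))
s ((316.0, 186.0), (12.0, 16.0))
s ((385.3448181152344, 223.13792419433594), (24.140392303466797, 11.513111114501953))
```

View pics/c5.png

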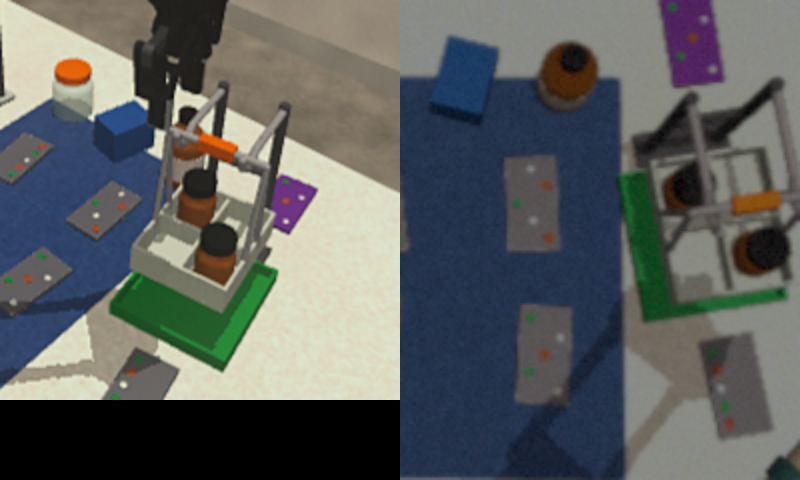

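The basket hangs released from both drip hooks with both jars standing. In c5 the bar runs across both hooks at about (757,203). Next I'll measure the panels.

```bash
cat > pan.py <<'E'
from h import *
import sys
def find():
    t=grab('top'); f=t['f']; H=cv2.cvtColor(f,cv2.COLOR_RGB2HSV)
    m=((H[:,:,1]<75)&(H[:,:,2]<108)&(H[:,:,2]>40)).astype(np.uint8)*255
    m=cv2.morphologyEx(m,cv2.MORPH_CLOSE,np.ones((5,5))); m=cv2.morphologyEx(m,cv2.MORPH_OPEN,np.ones((5,5)))
    m[:120]=0; out=[]
    for c in cv2.findContours(m,cv2.RETR_EXTERNAL,cv2.CHAIN_APPROX_NONE)[0]:
        if not 300<cv2.contourArea(c)<1500: continue
        P=onplane(t,c.reshape(-1,2)+0.0,.008)[:,:2]
        (cx,cy),(w,h),a=cv2.minAreaRect((P*1000).astype(np.float32))
        if w<h: w,h=h,w; a+=90
        a=(a+90)%180-90
        px=cv2.minAreaRect(c)[0]
        out.append((cx/1000,cy/1000,a,w,h,px))
    return out
if __name__=='__main__':
    for o in find(): print('x %.4f y %.4f long az %.1f size %.0fx%.0f px %s'%(*o[:5],np.round(o[5])))
    if len(sys.argv)>1:
        a=list(map(float,sys.argv[1:])); go(*a)
E
python3 pan.py
python3 - <<'E'
from m import *
m=mask(t,(100,130,40),(125,255,255)); m[:,:190]=0;m[:,255:]=0;m[:225]=0;m[285:]=0
c=blobs(m,20)[0]; ap=cv2.approxPolyDP(c,1.5,True).reshape(-1,2); print(ap, onplane(t,ap,.055)[:,:2])
a=np.radians(-6);O=np.array([.4622,.3126])
for x,y in((55,30),(63,38),(-45,30),(-45,38),(55,-77),(63,-77)): 
    p=O+np.array([x*np.cos(a)-y*np.sin(a),x*np.sin(a)+y*np.cos(a)])/1000; print((x,y),p,proj(t,[*p,.055]),proj(t,[*p,.010]))
E
```

```text
x 0.1133 y -0.4596 long az -49.8 size 170x94 px [486. 378.]
x 0.1674 y -0.7329 long az -0.4 size 195x29 px [581. 363.]
x 0.2619 y -0.5982 long az -41.6 size 204x25 px [530. 327.]
x 0.4082 y -0.3008 long az 10.9 size 111x64 px [425. 274.]
x 0.4394 y -0.0898 long az -0.3 size 110x63 px [354. 262.]
x 0.4508 y 0.1039 long az 1.0 size 108x60 px [289. 258.]
x 0.4880 y -0.4759 long az -15.5 size 118x43 px [483. 248.]
x 0.6047 y 0.1004 long az 8.4 size 112x62 px [291. 207.]
x 0.6103 y -0.0764 long az 0.2 size 111x61 px [349. 206.]
x 0.7330 y 0.3203 long az 81.4 size 180x70 px [221. 166.]
[[203 265]
 [207 264]
 [206 260]
 [208 258]
 [206 257]
 [209 254]
 [207 251]
 [210 248]
 [208 245]
 [211 243]
 [210 235]
 [212 233]
 [247 237]
 [209 231]] [[0.4273 0.3487]
 [0.4302 0.3372]
 [0.4417 0.3407]
 [0.4474 0.3352]
 [0.4503 0.3412]
 [0.459  0.3329]
 [0.4676 0.3391]
 [0.4763 0.3308]
 [0.485  0.3371]
 [0.4909 0.3286]
 [0.5141 0.3327]
 [0.52   0.3271]
 [0.5093 0.2242]
 [0.5258 0.3361]]
(55, 30) [0.52   0.3367] [[208.7176 232.9724]] [[212.6552 234.1112]]
(63, 38) [0.5288 0.3438] [[206.4324 229.9505]] [[210.4452 231.192 ]]
(-45, 30) [0.4206 0.3471] [[203.4107 267.342 ]] [[207.5798 267.296 ]]
(-45, 38) [0.4214 0.3551] [[200.6733 267.0258]] [[204.9378 266.9905]]
(55, -77) [0.5089 0.2303] [[244.929  237.1206]] [[247.6202 238.1193]]
(63, -77) [0.5168 0.2294] [[245.3124 234.3991]] [[247.988  235.4906]]
```

Run:
```python
from m import *
G=onplane(t,[(433.53,205.16)],.264)[0]; T=np.array([[.5477,-.2338],[.5623,-.3148]]).mean(0)
a=np.radians(10.5);u=np.array([np.cos(a),np.sin(a)]);v=np.array([-u[1],u[0]])
d=G[:2]-(T+.024*u);print('grip',G,'in hook frame',d@u,d@v, tri(t,(433.53,205.16),s,(385.34,223.14)))
go(.6103,-.0764,.2,90)
```

```text
grip [ 0.5777 -0.2668  0.264 ] in hook frame -0.00030563559093163247 0.0032452473654102925 (array([ 0.5762, -0.2662,  0.2546]), np.float64(0.00800324690885577))
p [ 0.4564 -0.2873  0.3824] az 10.49 tilt [-0.      0.0005] -> rz -79.51 dx -0.1539 dy 0.2109 dz 0.1824 t 14.7 F [-0.9 -0.1  0.9] w 0.0598 g 0.0
```

Seen from above, the grip is within about 3 mm of the hook centre. The five grey panels measure 108–112 × 60–64 mm, so they fit; the purple one and the other grey patches (arm, shadows, posts) don't. Turning over the panel at (0.408, -0.301).

```bash
python3 -m pendant '[{"dx":0,"dy":0,"dz":0,"rx":0,"ry":0,"rz":-7.1,"hand":0.075},{"dx":0,"dy":0,"dz":0,"rx":0,"ry":0,"rz":-7.1,"hand":0.075},{"dx":0,"dy":0,"dz":0,"rx":0,"ry":0,"rz":-7.1,"hand":0.075},{"dx":0,"dy":0,"dz":0,"rx":0,"ry":0,"rz":-7.1,"hand":0.075},{"dx":0,"dy":0,"dz":0,"rx":0,"ry":0,"rz":-7.1,"hand":0.075},{"dx":0,"dy":0,"dz":0,"rx":0,"ry":0,"rz":-7.1,"hand":0.075},{"dx":0,"dy":0,"dz":0,"rx":0,"ry":0,"rz":-7.1,"hand":0.075},{"dx":0,"dy":0,"dz":0,"rx":0,"ry":0,"rz":-7.1,"hand":0.075},{"dx":0,"dy":0,"dz":0,"rx":0,"ry":0,"rz":-7.1,"hand":0.075},{"dx":0,"dy":0,"dz":0,"rx":0,"ry":0,"rz":-7.1,"hand":0.075},{"dx":0,"dy":0,"dz":0,"rx":0,"ry":0,"rz":-7.1,"hand":0.075},{"dx":0,"dy":0,"dz":0,"rx":0,"ry":0,"rz":-7.1,"hand":0.075}]' >/dev/null
python3 -m pendant '[{"dx":0,"dy":0,"dz":0,"rx":0,"ry":0,"rz":-5.2,"hand":0.075},{"dx":0,"dy":0,"dz":0.02,"rx":0,"ry":0,"rz":0,"hand":0.075},{"dx":0,"dy":0,"dz":0.035,"rx":0,"ry":0,"rz":0,"hand":0.075},{"dx":0,"dy":0,"dz":0.035,"rx":0,"ry":0,"rz":0,"hand":0.075},{"dx":0,"dy":0,"dz":0.035,"rx":0,"ry":0,"rz":0,"hand":0.075},{"dx":0,"dy":0,"dz":0.03,"rx":0,"ry":0,"rz":0,"hand":0.075},{"dx":0,"dy":0,"dz":0.025,"rx":0,"ry":0,"rz":0,"hand":0.075},{"dx":0,"dy":0,"dz":0,"rx":0,"ry":0,"rz":0,"hand":0.075},{"dx":0,"dy":0,"dz":0,"rx":0,"ry":0,"rz":0,"hand":0.075}]' >/dev/null
python3 pan.py .4082 -.3008 .04 100.9 | grep -v 'px \[[2345]8'
python3 - <<'E'
from h import *
g=grab('wrist');f=g['f'][:,:,::-1].copy()
cv2.imwrite('pics/w6.png',f)
E
```

```text
x 0.4394 y -0.0898 long az -0.3 size 110x63 px [354. 262.]
x 0.5196 y -0.5501 long az 50.8 size 217x42 px [508. 238.]
x 0.6050 y 0.1003 long az 8.4 size 112x62 px [291. 207.]
x 0.6103 y -0.0770 long az 2.5 size 112x62 px [349. 206.]
x 0.7332 y 0.3218 long az 81.4 size 177x70 px [221. 166.]
p [ 0.4564 -0.2877  0.2033] az 100.86 tilt [ 0.0007 -0.0003] -> rz -0.04 dx 0.0498 dy -0.0037 dz 0.1633 t 16.4 F [-0.2 -0.4  0.4] w 0.0751 g 0.0
```

View pics/w6.png

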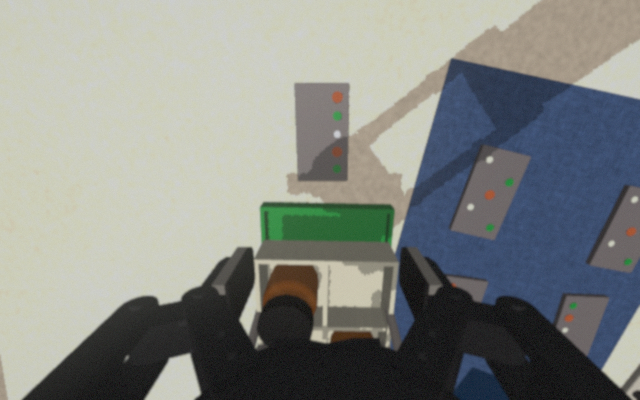

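The wrist view shows the panel at (322,132), spots at its right edge. I'll cross-check its position and move over it.

```bash
python3 - <<'E'
from h import *
g=grab('wrist');P=onplane(g,[(294,83),(349,83),(349,180),(297,181)],.008);print(P,P.mean(0))
E
python3 -m pendant '[{"dx":0.015,"dy":-0.001,"dz":0,"rx":0,"ry":0,"rz":0,"hand":0.074},{"dx":0.02,"dy":-0.002,"dz":0.02,"rx":0,"ry":0,"rz":0,"hand":0.074},{"dx":0.015,"dy":-0.001,"dz":0.03,"rx":0,"ry":0,"rz":0,"hand":0.074},{"dx":0,"dy":0,"dz":0.03,"rx":0,"ry":0,"rz":0,"hand":0.074},{"dx":0,"dy":0,"dz":0.03,"rx":0,"ry":0,"rz":0,"hand":0.074},{"dx":0,"dy":0,"dz":0.03,"rx":0,"ry":0,"rz":0,"hand":0.074},{"dx":0,"dy":0,"dz":0.023,"rx":0,"ry":0,"rz":0,"hand":0.074},{"dx":0,"dy":0,"dz":0,"rx":0,"ry":0,"rz":0,"hand":0.074},{"dx":0,"dy":0,"dz":0,"rx":0,"ry":0,"rz":0,"hand":0.074},{"dx":0,"dy":0,"dz":0,"rx":0,"ry":0,"rz":0,"hand":0.074}]' 40 >/dev/null
python3 -c "
from h import *
go(.4082,-.3008,.0,100.9)"
```

```text
[[ 0.35899792 -0.34194536  0.008     ]
 [ 0.3476771  -0.28284174  0.008     ]
 [ 0.45371779 -0.26003201  0.008     ]
 [ 0.466732   -0.32123074  0.008     ]] [ 0.4067812  -0.30151246  0.008     ]
p [ 0.4081 -0.3021  0.0416] az 100.82 tilt [ 0.0025 -0.0025] -> rz -0.08 dx -0.0004 dy 0.0012 dz 0.0416 t 17.4 F [ 0.4 -0.2  0.3] w 0.0743 g 0.0
```

Both cameras agree within 2 mm. Next I'll feel for the bench with the fingers at 74 mm opening.

```bash
python3 -m pendant '[{"dx":0,"dy":0.001,"dz":0.015,"rx":0,"ry":0,"rz":0,"hand":0.074},{"dx":0,"dy":0,"dz":0.015,"rx":0,"ry":0,"rz":0,"hand":0.074},{"dx":0,"dy":0,"dz":0.006,"rx":0,"ry":0,"rz":0,"hand":0.074},{"dx":0,"dy":0,"dz":0.003,"rx":0,"ry":0,"rz":0,"hand":0.074},{"dx":0,"dy":0,"dz":0,"rx":0,"ry":0,"rz":0,"hand":0.074},{"dx":0,"dy":0,"dz":0,"rx":0,"ry":0,"rz":0,"hand":0.074}]' | sed -n '2p;4p'
for i in 1 2; do python3 -m pendant '[{"dx":0,"dy":0,"dz":0.002,"rx":0,"ry":0,"rz":0,"hand":0.074},{"dx":0,"dy":0,"dz":0,"rx":0,"ry":0,"rz":0,"hand":0.074}]'| sed -n '2p;4p'; done
```

```text
position: [0.4076, -0.3004, 0.0017]
contact_force: [0.1, 0.5, -0.1]
position: [0.4072, -0.3, -0.0009]
contact_force: [0.3, -0.7, 0.6]
position: [0.4068, -0.2997, -0.0034]
contact_force: [-0.5, -0.9, -1.2]
```

```bash
python3 -m pendant '[{"dx":0,"dy":0,"dz":0.001,"rx":0,"ry":0,"rz":0,"hand":0.068},{"dx":0,"dy":0,"dz":0,"rx":0,"ry":0,"rz":0,"hand":0.064},{"dx":0,"dy":0,"dz":0,"rx":0,"ry":0,"rz":0,"hand":0.05},{"dx":0,"dy":0,"dz":0,"rx":0,"ry":0,"rz":0,"hand":0.05},{"dx":0,"dy":0,"dz":0,"rx":0,"ry":0,"rz":0,"hand":0.05}]' 40
python3 -m pendant '[{"dx":0,"dy":0,"dz":-0.005,"rx":0,"ry":0,"rz":0,"hand":0.05},{"dx":0,"dy":0,"dz":-0.01,"rx":0,"ry":0,"rz":0,"hand":0.05},{"dx":0,"dy":0,"dz":-0.02,"rx":0,"ry":0,"rz":0,"hand":0.05},{"dx":0,"dy":0,"dz":-0.03,"rx":0,"ry":0,"rz":0,"hand":0.05},{"dx":0,"dy":0,"dz":-0.03,"rx":0,"ry":0,"rz":0,"hand":0.05},{"dx":0,"dy":0,"dz":-0.03,"rx":0,"ry":0,"rz":0,"hand":0.05},{"dx":0,"dy":0,"dz":-0.02,"rx":0,"ry":0,"rz":0,"hand":0.05},{"dx":0,"dy":0,"dz":0,"rx":0,"ry":0,"rz":0,"hand":0.05}]'
python3 -c "
from h import *
go(.4525,.2848,.14,83.9)"
```

```text
clock: 18.63
position: [0.4071, -0.3, -0.0039]
ee_rot: [0.0, -0.094, 0.996, -0.0]
contact_force: [-1.0, 1.5, 5.2]
width: 0.0585
gripper_force: 43.4
clock: 19.3
position: [0.4091, -0.3016, 0.1451]
ee_rot: [0.003, -0.094, 0.996, -0.003]
contact_force: [0.2, -0.6, 0.5]
width: 0.0586
gripper_force: 43.2
p [ 0.4091 -0.3016  0.1451] az 100.83 tilt [ 0.0066 -0.0061] -> rz 16.93 dx 0.0191 dy 0.5877 dz 0.0051 t 19.3 F [ 0.2 -0.6  0.5] w 0.0586 g 43.2
```

Held: the grip reads 43 N at 58.6 mm. The panel bottom is about 4 mm above the TCP. Carrying it to the stand.

```bash
python3 -m pendant '[{"dx":0,"dy":0,"dz":0,"rx":0,"ry":0,"rz":5.6,"hand":0.05},{"dx":0,"dy":0,"dz":0,"rx":0,"ry":0,"rz":5.6,"hand":0.05},{"dx":0,"dy":0,"dz":0,"rx":0,"ry":0,"rz":5.7,"hand":0.05},{"dx":0,"dy":0.01,"dz":0,"rx":0,"ry":0,"rz":0,"hand":0.05},{"dx":0,"dy":0.022,"dz":0,"rx":0,"ry":0,"rz":0,"hand":0.05},{"dx":0.002,"dy":0.034,"dz":0,"rx":0,"ry":0,"rz":0,"hand":0.05},{"dx":0.002,"dy":0.034,"dz":0,"rx":0,"ry":0,"rz":0,"hand":0.05},{"dx":0.002,"dy":0.034,"dz":0,"rx":0,"ry":0,"rz":0,"hand":0.05},{"dx":0.002,"dy":0.034,"dz":0,"rx":0,"ry":0,"rz":0,"hand":0.05},{"dx":0.002,"dy":0.034,"dz":0,"rx":0,"ry":0,"rz":0,"hand":0.05},{"dx":0.002,"dy":0.034,"dz":0,"rx":0,"ry":0,"rz":0,"hand":0.05},{"dx":0.002,"dy":0.034,"dz":0,"rx":0,"ry":0,"rz":0,"hand":0.05}]' >/dev/null
python3 -m pendant '[{"dx":0.002,"dy":0.034,"dz":0,"rx":0,"ry":0,"rz":0,"hand":0.05},{"dx":0.002,"dy":0.034,"dz":0,"rx":0,"ry":0,"rz":0,"hand":0.05},{"dx":0.001,"dy":0.034,"dz":0,"rx":0,"ry":0,"rz":0,"hand":0.05},{"dx":0,"dy":0.034,"dz":0,"rx":0,"ry":0,"rz":0,"hand":0.05},{"dx":0,"dy":0.034,"dz":0,"rx":0,"ry":0,"rz":0,"hand":0.05},{"dx":0,"dy":0.034,"dz":0,"rx":0,"ry":0,"rz":0,"hand":0.05},{"dx":0,"dy":0.034,"dz":0,"rx":0,"ry":0,"rz":0,"hand":0.05},{"dx":0,"dy":0.03,"dz":0,"rx":0,"ry":0,"rz":0,"hand":0.05},{"dx":0,"dy":0.022,"dz":0,"rx":0,"ry":0,"rz":0,"hand":0.05},{"dx":0,"dy":0.014,"dz":0,"rx":0,"ry":0,"rz":0,"hand":0.05},{"dx":0,"dy":0.008,"dz":0,"rx":0,"ry":0,"rz":0,"hand":0.05},{"dx":0,"dy":0.006,"dz":0,"rx":0,"ry":0,"rz":0,"hand":0.05}]' >/dev/null
python3 -m pendant '[{"dx":0,"dy":0,"dz":0,"rx":0,"ry":0,"rz":0,"hand":0.05},{"dx":0,"dy":0,"dz":0,"rx":0,"ry":0,"rz":0,"hand":0.05},{"dx":0,"dy":0,"dz":0,"rx":0,"ry":0,"rz":0,"hand":0.05}]' >/dev/null
python3 - <<'E'
from h import *
go(.4525,.2848,.007,83.9)
g=grab('wrist');s=grab('side');o=np.zeros((400,800,3),np.uint8);o[:,:480]=g['f'][:,80:560,::-1];o[:,480:]=cv2.resize(s['f'][130:270,150:262,::-1],(320,400));cv2.imwrite('pics/c7.png',o)
E
```

```text
p [0.45   0.2858 0.1407] az 83.88 tilt [-0.0005 -0.0007] -> rz -0.02 dx -0.0026 dy -0.0007 dz 0.1337 t 21.6 F [ 0.8 -0.7 -0.6] w 0.0587 g 43.2
```

View pics/c7.png

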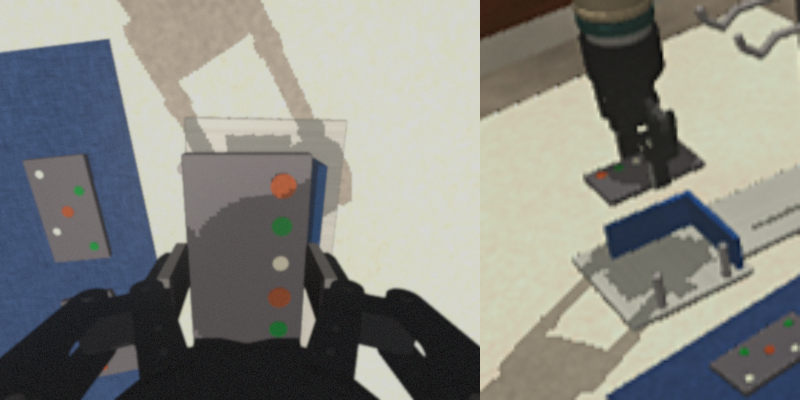

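The panel is held level over the stand with its long side parallel to the fence. The plate's front corners are at wrist pixels (264,118) and (427,122). Checking the stand pose from them.

Run:
```python
from h import *
g=grab('wrist');P=onplane(g,[(264,118),(427,122)],.01)[:,:2];print(P,np.linalg.norm(P[1]-P[0]))
d=P[1]-P[0];yaw=np.arctan2(-d[0],d[1]);print(np.degrees(yaw))
for yw in(yaw,np.radians(-6.1)):
    u=np.array([np.cos(yw),np.sin(yw)]);v=np.array([-u[1],u[0]]);O=P.mean(0)+.08*u+.01*v;print('origin',O,'place',O-.006*u-.024*v)
```

```text
[[0.37373297 0.23834629]
 [0.39316605 0.38626131]] 0.14918611717652136
-7.484655090110145
origin [0.4640705  0.31179774] place [0.45499536 0.28878379]
origin [0.46405918 0.31374605] place [0.45554282 0.29051952]
```

```bash
python3 -m pendant '[{"dx":-0.004,"dy":0.0015,"dz":0.01,"rx":0,"ry":0,"rz":0,"hand":0.05},{"dx":0,"dy":0,"dz":0.025,"rx":0,"ry":0,"rz":0,"hand":0.05},{"dx":0,"dy":0,"dz":0.03,"rx":0,"ry":0,"rz":0,"hand":0.05},{"dx":0,"dy":0,"dz":0.03,"rx":0,"ry":0,"rz":0,"hand":0.05},{"dx":0,"dy":0,"dz":0.02,"rx":0,"ry":0,"rz":0,"hand":0.05},{"dx":0,"dy":0,"dz":0.01,"rx":0,"ry":0,"rz":0,"hand":0.05},{"dx":0,"dy":0,"dz":0.005,"rx":0,"ry":0,"rz":0,"hand":0.05},{"dx":0,"dy":0,"dz":0.002,"rx":0,"ry":0,"rz":0,"hand":0.05},{"dx":0,"dy":0,"dz":0,"rx":0,"ry":0,"rz":0,"hand":0.05},{"dx":0,"dy":0,"dz":0,"rx":0,"ry":0,"rz":0,"hand":0.05}]' | sed -n '2p;4p'
python3 -m pendant '[{"dx":0,"dy":0,"dz":0.001,"rx":0,"ry":0,"rz":0,"hand":0.05},{"dx":0,"dy":0,"dz":0,"rx":0,"ry":0,"rz":0,"hand":0.05}]' | sed -n '2p;4p'
```

```text
position: [0.4554, 0.2885, 0.0098]
contact_force: [0.4, -0.6, -0.9]
position: [0.455, 0.2884, 0.0086]
contact_force: [-0.1, 0.4, -0.1]
```

```bash
python3 -m pendant '[{"dx":0,"dy":0,"dz":0.001,"rx":0,"ry":0,"rz":0,"hand":0.05},{"dx":0,"dy":0,"dz":0.001,"rx":0,"ry":0,"rz":0,"hand":0.05},{"dx":0,"dy":0,"dz":0,"rx":0,"ry":0,"rz":0,"hand":0.05},{"dx":0,"dy":0,"dz":0,"rx":0,"ry":0,"rz":0,"hand":0.05}]' | sed -n '2p;4p'
python3 -m pendant '[{"dx":0,"dy":0,"dz":0,"rx":0,"ry":0,"rz":0,"hand":0.062},{"dx":0,"dy":0,"dz":0,"rx":0,"ry":0,"rz":0,"hand":0.066},{"dx":0,"dy":0,"dz":0,"rx":0,"ry":0,"rz":0,"hand":0.066},{"dx":0,"dy":0,"dz":-0.01,"rx":0,"ry":0,"rz":0,"hand":0.066},{"dx":0,"dy":0,"dz":-0.03,"rx":0,"ry":0,"rz":0,"hand":0.066},{"dx":0,"dy":0,"dz":-0.035,"rx":0,"ry":0,"rz":0,"hand":0.066},{"dx":0,"dy":0,"dz":-0.03,"rx":0,"ry":0,"rz":0,"hand":0.074},{"dx":0,"dy":0,"dz":-0.02,"rx":0,"ry":0,"rz":0,"hand":0.074},{"dx":0,"dy":0,"dz":0,"rx":0,"ry":0,"rz":0,"hand":0.074}]' | sed -n '2p;4p'
python3 pan.py .4508 .1039 .13 91 | grep -v 'px \[[45]8'
```

```text
position: [0.4549, 0.2885, 0.0068]
contact_force: [-1.2, -0.9, 5.5]
position: [0.4575, 0.2899, 0.1362]
contact_force: [-0.1, 0.2, -0.3]
x 0.0765 y -0.0213 long az -89.1 size 143x46 px [330. 390.]
x 0.4394 y -0.0898 long az -0.3 size 110x63 px [354. 262.]
x 0.4508 y 0.1039 long az 1.0 size 108x60 px [289. 258.]
x 0.5119 y 0.4910 long az -62.9 size 204x47 px [162. 237.]
x 0.6049 y 0.1005 long az 8.0 size 112x62 px [291. 207.]
x 0.6103 y -0.0765 long az 0.5 size 111x61 px [349. 206.]
x 0.7336 y 0.3155 long az 83.0 size 187x72 px [223. 166.]
p [0.4561 0.2892 0.1338] az 83.94 tilt [0.0062 0.0033] -> rz -7.06 dx 0.0085 dy -0.1852 dz 0.0038 t 23.8 F [-0.7  0.7  0.2] w 0.0738 g 0.0
```

Panel 1 is placed. Next is the panel at (0.451, 0.104).

```bash
python3 -m pendant '[{"dx":0,"dy":0,"dz":0,"rx":0,"ry":0,"rz":-7.0,"hand":0.074},{"dx":0.0085,"dy":-0.01,"dz":0,"rx":0,"ry":0,"rz":0,"hand":0.074},{"dx":0,"dy":-0.025,"dz":0,"rx":0,"ry":0,"rz":0,"hand":0.074},{"dx":0,"dy":-0.035,"dz":0,"rx":0,"ry":0,"rz":0,"hand":0.074},{"dx":0,"dy":-0.035,"dz":0,"rx":0,"ry":0,"rz":0,"hand":0.074},{"dx":0,"dy":-0.035,"dz":0.01,"rx":0,"ry":0,"rz":0,"hand":0.074},{"dx":0,"dy":-0.025,"dz":0.025,"rx":0,"ry":0,"rz":0,"hand":0.074},{"dx":0,"dy":-0.015,"dz":0.025,"rx":0,"ry":0,"rz":0,"hand":0.074},{"dx":0,"dy":-0.004,"dz":0.02,"rx":0,"ry":0,"rz":0,"hand":0.074},{"dx":0,"dy":0,"dz":0.015,"rx":0,"ry":0,"rz":0,"hand":0.074},{"dx":0,"dy":0,"dz":0,"rx":0,"ry":0,"rz":0,"hand":0.074},{"dx":0,"dy":0,"dz":0,"rx":0,"ry":0,"rz":0,"hand":0.074}]' >/dev/null
python3 -c "
from h import *
go(.4508,.1045,-.004,91)"
```

```text
p [0.4474 0.1038 0.0345] az 90.91 tilt [-0.0038 -0.    ] -> rz -0.09 dx -0.0034 dy 0.0006 dz 0.0385 t 24.8 F [0.6 0.  0.2] w 0.0736 g 0.0
```

```bash
python3 -m pendant '[{"dx":-0.002,"dy":0,"dz":0.012,"rx":0,"ry":0,"rz":0,"hand":0.074},{"dx":0,"dy":0,"dz":0.012,"rx":0,"ry":0,"rz":0,"hand":0.074},{"dx":0,"dy":0,"dz":0.008,"rx":0,"ry":0,"rz":0,"hand":0.074},{"dx":0,"dy":0,"dz":0.0055,"rx":0,"ry":0,"rz":0,"hand":0.074},{"dx":0,"dy":0,"dz":0,"rx":0,"ry":0,"rz":0,"hand":0.07},{"dx":0,"dy":0,"dz":0,"rx":0,"ry":0,"rz":0,"hand":0.065},{"dx":0,"dy":0,"dz":0,"rx":0,"ry":0,"rz":0,"hand":0.05},{"dx":0,"dy":0,"dz":0,"rx":0,"ry":0,"rz":0,"hand":0.05},{"dx":0,"dy":0,"dz":0,"rx":0,"ry":0,"rz":0,"hand":0.05}]' 40
python3 -m pendant '[{"dx":0,"dy":0,"dz":-0.005,"rx":0,"ry":0,"rz":0,"hand":0.05},{"dx":0,"dy":0,"dz":-0.015,"rx":0,"ry":0,"rz":0,"hand":0.05},{"dx":0,"dy":0,"dz":-0.03,"rx":0,"ry":0,"rz":0,"hand":0.05},{"dx":0,"dy":0,"dz":-0.03,"rx":0,"ry":0,"rz":0,"hand":0.05},{"dx":0,"dy":0,"dz":-0.03,"rx":0,"ry":0,"rz":7.0,"hand":0.05},{"dx":0,"dy":0.01,"dz":-0.01,"rx":0,"ry":0,"rz":0,"hand":0.05},{"dx":0,"dy":0.02,"dz":0,"rx":0,"ry":0,"rz":0,"hand":0.05},{"dx":0,"dy":0.03,"dz":0,"rx":0,"ry":0,"rz":0,"hand":0.05},{"dx":0,"dy":0.03,"dz":0,"rx":0,"ry":0,"rz":0,"hand":0.05},{"dx":0,"dy":0.03,"dz":0,"rx":0,"ry":0,"rz":0,"hand":0.05},{"dx":0,"dy":0.03,"dz":0,"rx":0,"ry":0,"rz":0,"hand":0.05},{"dx":0,"dy":0.02,"dz":0,"rx":0,"ry":0,"rz":0,"hand":0.05}]' >/dev/null
python3 -m pendant '[{"dx":0,"dy":0.01,"dz":0,"rx":0,"ry":0,"rz":0,"hand":0.05},{"dx":0,"dy":0.004,"dz":0,"rx":0,"ry":0,"rz":0,"hand":0.05},{"dx":0,"dy":0,"dz":0,"rx":0,"ry":0,"rz":0,"hand":0.05},{"dx":0,"dy":0,"dz":0,"rx":0,"ry":0,"rz":0,"hand":0.05}]' >/dev/null
python3 -c "
from h import *
go(.4549,.2885,.0148,83.9)"
```

```text
clock: 25.58
position: [0.4513, 0.1042, -0.001]
ee_rot: [0.001, -0.008, 1.0, 0.0]
contact_force: [-1.5, 0.6, 5.8]
width: 0.0584
gripper_force: 42.5
p [0.4699 0.2858 0.1181] az 83.92 tilt [-0.0008 -0.0012] -> rz 0.02 dx 0.0152 dy 0.0011 dz 0.1033 t 26.9 F [-0.2  0.5 -0.7] w 0.0584 g 43.3
```

```bash
python3 -m pendant '[{"dx":0.009,"dy":0.001,"dz":0,"rx":0,"ry":0,"rz":0,"hand":0.05},{"dx":0.006,"dy":0,"dz":0.015,"rx":0,"ry":0,"rz":0,"hand":0.05},{"dx":0,"dy":0,"dz":0.025,"rx":0,"ry":0,"rz":0,"hand":0.05},{"dx":0,"dy":0,"dz":0.025,"rx":0,"ry":0,"rz":0,"hand":0.05},{"dx":0,"dy":0,"dz":0.018,"rx":0,"ry":0,"rz":0,"hand":0.05},{"dx":0,"dy":0,"dz":0.01,"rx":0,"ry":0,"rz":0,"hand":0.05},{"dx":0,"dy":0,"dz":0.003,"rx":0,"ry":0,"rz":0,"hand":0.05},{"dx":0,"dy":0,"dz":0,"rx":0,"ry":0,"rz":0,"hand":0.05},{"dx":0,"dy":0,"dz":0,"rx":0,"ry":0,"rz":0,"hand":0.05}]' | sed -n '2p;4p'
python3 -c "
from h import *
go(.4549,.2885,.017,83.9)"
```

```text
position: [0.4561, 0.2896, 0.0231]
contact_force: [0.8, -0.1, 0.0]
p [0.4561 0.2896 0.0231] az 83.90 tilt [0.0014 0.0007] -> rz 0.00 dx 0.0011 dy -0.0012 dz 0.0061 t 27.7 F [ 0.8 -0.1  0. ] w 0.0585 g 43.3
```

```bash
python3 -m pendant '[{"dx":0.001,"dy":-0.001,"dz":0.002,"rx":0,"ry":0,"rz":0,"hand":0.05},{"dx":0,"dy":0,"dz":0.001,"rx":0,"ry":0,"rz":0,"hand":0.05},{"dx":0,"dy":0,"dz":0.001,"rx":0,"ry":0,"rz":0,"hand":0.05},{"dx":0,"dy":0,"dz":0,"rx":0,"ry":0,"rz":0,"hand":0.05},{"dx":0,"dy":0,"dz":0,"rx":0,"ry":0,"rz":0,"hand":0.05}]' | sed -n '2p;4p'
python3 -m pendant '[{"dx":0,"dy":0,"dz":0.001,"rx":0,"ry":0,"rz":0,"hand":0.05},{"dx":0,"dy":0,"dz":0.001,"rx":0,"ry":0,"rz":0,"hand":0.05},{"dx":0,"dy":0,"dz":0,"rx":0,"ry":0,"rz":0,"hand":0.05}]' | sed -n '2p;4p'
```

```text
position: [0.4545, 0.2887, 0.0185]
contact_force: [0.1, -0.3, -0.3]
position: [0.4546, 0.2888, 0.0171]
contact_force: [-1.4, -0.0, 6.1]
```

```bash
python3 -m pendant '[{"dx":0,"dy":0,"dz":0,"rx":0,"ry":0,"rz":0,"hand":0.062},{"dx":0,"dy":0,"dz":0,"rx":0,"ry":0,"rz":0,"hand":0.066},{"dx":0,"dy":0,"dz":0,"rx":0,"ry":0,"rz":0,"hand":0.066},{"dx":0,"dy":0,"dz":-0.01,"rx":0,"ry":0,"rz":0,"hand":0.066},{"dx":0,"dy":0,"dz":-0.03,"rx":0,"ry":0,"rz":0,"hand":0.066},{"dx":0,"dy":0,"dz":-0.035,"rx":0,"ry":0,"rz":0,"hand":0.066},{"dx":0,"dy":0,"dz":-0.03,"rx":0,"ry":0,"rz":0,"hand":0.074},{"dx":0,"dy":0,"dz":-0.02,"rx":0,"ry":0,"rz":-7,"hand":0.074},{"dx":0,"dy":0,"dz":0,"rx":0,"ry":0,"rz":-7,"hand":0.074},{"dx":0,"dy":0,"dz":0,"rx":0,"ry":0,"rz":0,"hand":0.074}]' | sed -n '2p;4p'
python3 pan.py .605 .1015 .035 98 | grep -v 'px \[[45]8'
```

```text
position: [0.4554, 0.2891, 0.1436]
contact_force: [-0.1, -0.6, 0.1]
x 0.0766 y -0.0228 long az -89.1 size 140x46 px [330. 390.]
x 0.4394 y -0.0898 long az -0.3 size 110x63 px [354. 262.]
x 0.5081 y 0.4993 long az -65.1 size 197x48 px [159. 238.]
x 0.6046 y 0.1007 long az 8.0 size 112x62 px [291. 207.]
x 0.6103 y -0.0765 long az 0.5 size 111x61 px [349. 206.]
x 0.7334 y 0.3155 long az 83.0 size 187x72 px [223. 166.]
p [0.4545 0.2887 0.1423] az 97.78 tilt [0.0014 0.0007] -> rz -0.22 dx -0.1230 dy -0.2063 dz 0.1073 t 29.2 F [ 0.1 -1.1 -2.1] w 0.0741 g 0.0
```

```bash
python3 -m pendant '[{"dx":-0.0086,"dy":-0.0144,"dz":0,"rx":0,"ry":0,"rz":-0.2,"hand":0.074},{"dx":-0.016,"dy":-0.0268,"dz":0,"rx":0,"ry":0,"rz":0,"hand":0.074},{"dx":-0.021,"dy":-0.035,"dz":0,"rx":0,"ry":0,"rz":0,"hand":0.074},{"dx":-0.021,"dy":-0.035,"dz":0,"rx":0,"ry":0,"rz":0,"hand":0.074},{"dx":-0.021,"dy":-0.035,"dz":0.01,"rx":0,"ry":0,"rz":0,"hand":0.074},{"dx":-0.0148,"dy":-0.0247,"dz":0.02,"rx":0,"ry":0,"rz":0,"hand":0.074},{"dx":-0.011,"dy":-0.0185,"dz":0.03,"rx":0,"ry":0,"rz":0,"hand":0.074},{"dx":-0.0062,"dy":-0.0103,"dz":0.03,"rx":0,"ry":0,"rz":0,"hand":0.074},{"dx":-0.0037,"dy":-0.0062,"dz":0.017,"rx":0,"ry":0,"rz":0,"hand":0.074},{"dx":0,"dy":0,"dz":0,"rx":0,"ry":0,"rz":0,"hand":0.074},{"dx":0,"dy":0,"dz":0,"rx":0,"ry":0,"rz":0,"hand":0.074},{"dx":0,"dy":0,"dz":0,"rx":0,"ry":0,"rz":0,"hand":0.074}]' >/dev/null
python3 -c "
from h import *
go(.605,.1015,-.0035,98)"
```

```text
p [0.6053 0.1029 0.0348] az 98.06 tilt [0.0002 0.0004] -> rz 0.06 dx 0.0005 dy -0.0014 dz 0.0383 t 30.2 F [-0.7  0.4  0.2] w 0.0740 g 0.0
```

```bash
python3 -m pendant '[{"dx":0,"dy":-0.001,"dz":0.012,"rx":0,"ry":0,"rz":0,"hand":0.074},{"dx":0,"dy":0,"dz":0.012,"rx":0,"ry":0,"rz":0,"hand":0.074},{"dx":0,"dy":0,"dz":0.008,"rx":0,"ry":0,"rz":0,"hand":0.074},{"dx":0,"dy":0,"dz":0.006,"rx":0,"ry":0,"rz":0,"hand":0.074},{"dx":0,"dy":0,"dz":0,"rx":0,"ry":0,"rz":0,"hand":0.07},{"dx":0,"dy":0,"dz":0,"rx":0,"ry":0,"rz":0,"hand":0.065},{"dx":0,"dy":0,"dz":0,"rx":0,"ry":0,"rz":0,"hand":0.05},{"dx":0,"dy":0,"dz":0,"rx":0,"ry":0,"rz":0,"hand":0.05},{"dx":0,"dy":0,"dz":0,"rx":0,"ry":0,"rz":0,"hand":0.05}]' 40
python3 -m pendant '[{"dx":0,"dy":0,"dz":-0.005,"rx":0,"ry":0,"rz":0,"hand":0.05},{"dx":0,"dy":0,"dz":-0.015,"rx":0,"ry":0,"rz":0,"hand":0.05},{"dx":0,"dy":0,"dz":-0.03,"rx":0,"ry":0,"rz":0,"hand":0.05},{"dx":0,"dy":0,"dz":-0.03,"rx":0,"ry":0,"rz":0,"hand":0.05},{"dx":0,"dy":0,"dz":-0.03,"rx":0,"ry":0,"rz":7.0,"hand":0.05},{"dx":0,"dy":0,"dz":-0.015,"rx":0,"ry":0,"rz":7.1,"hand":0.05},{"dx":0.01,"dy":0.01,"dz":0,"rx":0,"ry":0,"rz":0,"hand":0.05},{"dx":0.02,"dy":0.02,"dz":0,"rx":0,"ry":0,"rz":0,"hand":0.05},{"dx":0.025,"dy":0.025,"dz":0,"rx":0,"ry":0,"rz":0,"hand":0.05},{"dx":0.025,"dy":0.025,"dz":0,"rx":0,"ry":0,"rz":0,"hand":0.05},{"dx":0.025,"dy":0.025,"dz":0,"rx":0,"ry":0,"rz":0,"hand":0.05},{"dx":0.025,"dy":0.025,"dz":0,"rx":0,"ry":0,"rz":0,"hand":0.05}]' >/dev/null
python3 -m pendant '[{"dx":0.02,"dy":0.02,"dz":0,"rx":0,"ry":0,"rz":0,"hand":0.05},{"dx":0.013,"dy":0.013,"dz":0,"rx":0,"ry":0,"rz":0,"hand":0.05},{"dx":0.006,"dy":0.006,"dz":0,"rx":0,"ry":0,"rz":0,"hand":0.05},{"dx":0,"dy":0,"dz":0,"rx":0,"ry":0,"rz":0,"hand":0.05},{"dx":0,"dy":0,"dz":0,"rx":0,"ry":0,"rz":0,"hand":0.05},{"dx":0,"dy":0,"dz":0,"rx":0,"ry":0,"rz":0,"hand":0.05}]' >/dev/null
python3 -c "
from h import *
go(.4549,.2885,.024,83.9)"
```

```text
clock: 30.97
position: [0.6062, 0.1017, -0.0025]
ee_rot: [0.001, -0.071, 0.997, 0.0]
contact_force: [-0.7, 1.1, 5.4]
width: 0.0585
gripper_force: 43.5
p [0.4554 0.2864 0.1209] az 84.04 tilt [-0.     -0.0007] -> rz 0.14 dx 0.0007 dy 0.0020 dz 0.0969 t 32.5 F [-0.4 -0.5 -1. ] w 0.0588 g 43.2
```

```bash
python3 -m pendant '[{"dx":0.0005,"dy":0.002,"dz":0.01,"rx":0,"ry":0,"rz":0.1,"hand":0.05},{"dx":0,"dy":0,"dz":0.025,"rx":0,"ry":0,"rz":0,"hand":0.05},{"dx":0,"dy":0,"dz":0.025,"rx":0,"ry":0,"rz":0,"hand":0.05},{"dx":0,"dy":0,"dz":0.018,"rx":0,"ry":0,"rz":0,"hand":0.05},{"dx":0,"dy":0,"dz":0.009,"rx":0,"ry":0,"rz":0,"hand":0.05},{"dx":0,"dy":0,"dz":0.005,"rx":0,"ry":0,"rz":0,"hand":0.05},{"dx":0,"dy":0,"dz":0.002,"rx":0,"ry":0,"rz":0,"hand":0.05},{"dx":0,"dy":0,"dz":0.001,"rx":0,"ry":0,"rz":0,"hand":0.05},{"dx":0,"dy":0,"dz":0.001,"rx":0,"ry":0,"rz":0,"hand":0.05},{"dx":0,"dy":0,"dz":0,"rx":0,"ry":0,"rz":0,"hand":0.05},{"dx":0,"dy":0,"dz":0,"rx":0,"ry":0,"rz":0,"hand":0.05},{"dx":0,"dy":0,"dz":0,"rx":0,"ry":0,"rz":0,"hand":0.05}]' | sed -n '2p;4p'
```

```text
position: [0.455, 0.2894, 0.026]
contact_force: [-0.1, -0.0, -0.7]
```

```bash
python3 -m pendant '[{"dx":0,"dy":-0.0005,"dz":0.001,"rx":0,"ry":0,"rz":0,"hand":0.05},{"dx":0,"dy":0,"dz":0.001,"rx":0,"ry":0,"rz":0,"hand":0.05},{"dx":0,"dy":0,"dz":0,"rx":0,"ry":0,"rz":0,"hand":0.05},{"dx":0,"dy":0,"dz":0,"rx":0,"ry":0,"rz":0,"hand":0.05}]' | sed -n '2p;4p'
```

```text
position: [0.4547, 0.2887, 0.0234]
contact_force: [-0.2, -0.3, 0.6]
```

```bash
python3 -m pendant '[{"dx":0,"dy":0,"dz":0.0007,"rx":0,"ry":0,"rz":0,"hand":0.05},{"dx":0,"dy":0,"dz":0,"rx":0,"ry":0,"rz":0,"hand":0.05},{"dx":0,"dy":0,"dz":0,"rx":0,"ry":0,"rz":0,"hand":0.062},{"dx":0,"dy":0,"dz":0,"rx":0,"ry":0,"rz":0,"hand":0.066},{"dx":0,"dy":0,"dz":0,"rx":0,"ry":0,"rz":0,"hand":0.066},{"dx":0,"dy":0,"dz":-0.01,"rx":0,"ry":0,"rz":0,"hand":0.066},{"dx":0,"dy":0,"dz":-0.03,"rx":0,"ry":0,"rz":0,"hand":0.066},{"dx":0,"dy":0,"dz":-0.035,"rx":0,"ry":0,"rz":0,"hand":0.066},{"dx":0,"dy":0,"dz":-0.03,"rx":0,"ry":0,"rz":0,"hand":0.074},{"dx":0,"dy":0,"dz":-0.015,"rx":0,"ry":0,"rz":-6,"hand":0.074},{"dx":0,"dy":0,"dz":0,"rx":0,"ry":0,"rz":0,"hand":0.074},{"dx":0,"dy":0,"dz":0,"rx":0,"ry":0,"rz":0,"hand":0.074}]' | sed -n '2p;4p'
python3 pan.py .4394 -.0885 .035 90 | grep -v 'px \[[45]8'
```

```text
position: [0.455, 0.2889, 0.1438]
contact_force: [0.4, -0.2, -0.2]
x 0.0765 y -0.0213 long az -89.1 size 143x46 px [330. 390.]
x 0.4394 y -0.0898 long az -0.3 size 110x63 px [354. 262.]
x 0.5136 y 0.4973 long az -62.1 size 206x48 px [160. 236.]
x 0.6103 y -0.0764 long az 0.2 size 111x61 px [349. 206.]
x 0.7275 y 0.3163 long az 83.0 size 187x84 px [223. 168.]
p [0.4541 0.2885 0.1425] az 89.83 tilt [-0.0004 -0.0001] -> rz -0.17 dx 0.0147 dy -0.3770 dz 0.1075 t 34.9 F [ 0.4 -0.8  0. ] w 0.0739 g 0.0
```

```bash
python3 -m pendant '[{"dx":0.0045,"dy":-0.019,"dz":0,"rx":0,"ry":0,"rz":-0.2,"hand":0.074},{"dx":0.005,"dy":-0.03,"dz":0,"rx":0,"ry":0,"rz":0,"hand":0.074},{"dx":0.005,"dy":-0.037,"dz":0,"rx":0,"ry":0,"rz":0,"hand":0.074},{"dx":0,"dy":-0.037,"dz":0,"rx":0,"ry":0,"rz":0,"hand":0.074},{"dx":0,"dy":-0.037,"dz":0,"rx":0,"ry":0,"rz":0,"hand":0.074},{"dx":0,"dy":-0.037,"dz":0,"rx":0,"ry":0,"rz":0,"hand":0.074},{"dx":0,"dy":-0.037,"dz":0,"rx":0,"ry":0,"rz":0,"hand":0.074},{"dx":0,"dy":-0.037,"dz":0.01,"rx":0,"ry":0,"rz":0,"hand":0.074},{"dx":0,"dy":-0.037,"dz":0.015,"rx":0,"ry":0,"rz":0,"hand":0.074},{"dx":0,"dy":-0.033,"dz":0.02,"rx":0,"ry":0,"rz":0,"hand":0.074},{"dx":0,"dy":-0.022,"dz":0.025,"rx":0,"ry":0,"rz":0,"hand":0.074},{"dx":0,"dy":-0.01,"dz":0.025,"rx":0,"ry":0,"rz":0,"hand":0.074}]' >/dev/null
python3 -m pendant '[{"dx":0,"dy":-0.004,"dz":0.012,"rx":0,"ry":0,"rz":0,"hand":0.074},{"dx":0,"dy":0,"dz":0,"rx":0,"ry":0,"rz":0,"hand":0.074},{"dx":0,"dy":0,"dz":0,"rx":0,"ry":0,"rz":0,"hand":0.074},{"dx":0,"dy":0,"dz":0,"rx":0,"ry":0,"rz":0,"hand":0.074}]' >/dev/null
python3 -c "
from h import *
go(.4394,-.0885,-.0035,90)"
```

```text
p [ 0.4407 -0.0879  0.0355] az 90.11 tilt [-0.0006  0.0005] -> rz 0.11 dx 0.0013 dy -0.0006 dz 0.0390 t 36.2 F [ 0.6  0.2 -0.4] w 0.0740 g 0.0
```

```bash
python3 -m pendant '[{"dx":0.001,"dy":-0.0005,"dz":0.012,"rx":0,"ry":0,"rz":0,"hand":0.074},{"dx":0,"dy":0,"dz":0.012,"rx":0,"ry":0,"rz":0,"hand":0.074},{"dx":0,"dy":0,"dz":0.008,"rx":0,"ry":0,"rz":0,"hand":0.074},{"dx":0,"dy":0,"dz":0.0068,"rx":0,"ry":0,"rz":0,"hand":0.074},{"dx":0,"dy":0,"dz":0,"rx":0,"ry":0,"rz":0,"hand":0.07},{"dx":0,"dy":0,"dz":0,"rx":0,"ry":0,"rz":0,"hand":0.065},{"dx":0,"dy":0,"dz":0,"rx":0,"ry":0,"rz":0,"hand":0.05},{"dx":0,"dy":0,"dz":0,"rx":0,"ry":0,"rz":0,"hand":0.05},{"dx":0,"dy":0,"dz":0,"rx":0,"ry":0,"rz":0,"hand":0.05}]' 40
python3 -m pendant '[{"dx":0,"dy":0,"dz":-0.005,"rx":0,"ry":0,"rz":0,"hand":0.05},{"dx":0,"dy":0,"dz":-0.015,"rx":0,"ry":0,"rz":0,"hand":0.05},{"dx":0,"dy":0,"dz":-0.03,"rx":0,"ry":0,"rz":0,"hand":0.05},{"dx":0,"dy":0,"dz":-0.03,"rx":0,"ry":0,"rz":0,"hand":0.05},{"dx":0,"dy":0,"dz":-0.03,"rx":0,"ry":0,"rz":6.2,"hand":0.05},{"dx":0.005,"dy":0.01,"dz":-0.015,"rx":0,"ry":0,"rz":0,"hand":0.05},{"dx":0.005,"dy":0.022,"dz":0,"rx":0,"ry":0,"rz":0,"hand":0.05},{"dx":0.005,"dy":0.034,"dz":0,"rx":0,"ry":0,"rz":0,"hand":0.05},{"dx":0.005,"dy":0.034,"dz":0,"rx":0,"ry":0,"rz":0,"hand":0.05},{"dx":0.0045,"dy":0.034,"dz":0,"rx":0,"ry":0,"rz":0,"hand":0.05},{"dx":0,"dy":0.034,"dz":0,"rx":0,"ry":0,"rz":0,"hand":0.05},{"dx":0,"dy":0.034,"dz":0,"rx":0,"ry":0,"rz":0,"hand":0.05}]' >/dev/null
python3 -m pendant '[{"dx":0,"dy":0.034,"dz":0,"rx":0,"ry":0,"rz":0,"hand":0.05},{"dx":0,"dy":0.034,"dz":0,"rx":0,"ry":0,"rz":0,"hand":0.05},{"dx":0,"dy":0.034,"dz":0,"rx":0,"ry":0,"rz":0,"hand":0.05},{"dx":0,"dy":0.03,"dz":0,"rx":0,"ry":0,"rz":0,"hand":0.05},{"dx":0,"dy":0.02,"dz":0,"rx":0,"ry":0,"rz":0,"hand":0.05},{"dx":0,"dy":0.012,"dz":0,"rx":0,"ry":0,"rz":0,"hand":0.05},{"dx":0,"dy":0.007,"dz":0,"rx":0,"ry":0,"rz":0,"hand":0.05},{"dx":0,"dy":0.003,"dz":0,"rx":0,"ry":0,"rz":0,"hand":0.05},{"dx":0,"dy":0,"dz":0,"rx":0,"ry":0,"rz":0,"hand":0.05},{"dx":0,"dy":0,"dz":0,"rx":0,"ry":0,"rz":0,"hand":0.05},{"dx":0,"dy":0,"dz":0,"rx":0,"ry":0,"rz":0,"hand":0.05}]' >/dev/null
python3 -c "
from h import *
go(.4549,.2885,.0305,83.9)"
```

```text
clock: 36.93
position: [0.4403, -0.0888, -0.0024]
ee_rot: [0.001, -0.001, 1.0, -0.0]
contact_force: [-1.1, 0.4, 5.7]
width: 0.0586
gripper_force: 42.3
p [0.4551 0.2864 0.1218] az 83.86 tilt [-0.0003 -0.0005] -> rz -0.04 dx 0.0004 dy 0.0020 dz 0.0913 t 38.9 F [ 0.  -0.1 -1.5] w 0.0585 g 43.2
```

```bash
python3 -m pendant '[{"dx":0.0005,"dy":0.0015,"dz":0.01,"rx":0,"ry":0,"rz":0,"hand":0.05},{"dx":0,"dy":0,"dz":0.025,"rx":0,"ry":0,"rz":0,"hand":0.05},{"dx":0,"dy":0,"dz":0.025,"rx":0,"ry":0,"rz":0,"hand":0.05},{"dx":0,"dy":0,"dz":0.015,"rx":0,"ry":0,"rz":0,"hand":0.05},{"dx":0,"dy":0,"dz":0.007,"rx":0,"ry":0,"rz":0,"hand":0.05},{"dx":0,"dy":0,"dz":0.004,"rx":0,"ry":0,"rz":0,"hand":0.05},{"dx":0,"dy":0,"dz":0.002,"rx":0,"ry":0,"rz":0,"hand":0.05},{"dx":0,"dy":0,"dz":0.0015,"rx":0,"ry":0,"rz":0,"hand":0.05},{"dx":0,"dy":0,"dz":0,"rx":0,"ry":0,"rz":0,"hand":0.05},{"dx":0,"dy":0,"dz":0,"rx":0,"ry":0,"rz":0,"hand":0.05},{"dx":0,"dy":0,"dz":0,"rx":0,"ry":0,"rz":0,"hand":0.05}]' | sed -n '2p;4p'
```

```text
position: [0.4554, 0.2895, 0.0331]
contact_force: [0.3, 0.1, -1.0]
```

```bash
python3 -m pendant '[{"dx":0.0005,"dy":-0.001,"dz":0.001,"rx":0,"ry":0,"rz":0,"hand":0.05},{"dx":0,"dy":0,"dz":0.001,"rx":0,"ry":0,"rz":0,"hand":0.05},{"dx":0,"dy":0,"dz":0,"rx":0,"ry":0,"rz":0,"hand":0.05},{"dx":0,"dy":0,"dz":0,"rx":0,"ry":0,"rz":0,"hand":0.05}]' | sed -n '2p;4p'
```

```text
position: [0.4548, 0.2884, 0.0317]
contact_force: [-1.4, -0.8, 8.3]
```

```bash
python3 -m pendant '[{"dx":0,"dy":0,"dz":0,"rx":0,"ry":0,"rz":0,"hand":0.062},{"dx":0,"dy":0,"dz":0,"rx":0,"ry":0,"rz":0,"hand":0.066},{"dx":0,"dy":0,"dz":0,"rx":0,"ry":0,"rz":0,"hand":0.066},{"dx":0,"dy":0,"dz":-0.01,"rx":0,"ry":0,"rz":0,"hand":0.066},{"dx":0,"dy":0,"dz":-0.03,"rx":0,"ry":0,"rz":0,"hand":0.066},{"dx":0,"dy":0,"dz":-0.035,"rx":0,"ry":0,"rz":0,"hand":0.066},{"dx":0,"dy":0,"dz":-0.03,"rx":0,"ry":0,"rz":0,"hand":0.074},{"dx":0,"dy":0,"dz":-0.01,"rx":0,"ry":0,"rz":-7,"hand":0.074},{"dx":0,"dy":0,"dz":0,"rx":0,"ry":0,"rz":0,"hand":0.074},{"dx":0,"dy":0,"dz":0,"rx":0,"ry":0,"rz":0,"hand":0.074}]' | sed -n '2p;4p'
python3 pan.py .6103 -.0752 .035 91 | grep -v 'px \[[45]8'
```

```text
position: [0.4544, 0.2883, 0.146]
contact_force: [-0.2, -0.1, -0.9]
x 0.0766 y -0.0228 long az -89.1 size 140x46 px [330. 390.]
x 0.5117 y 0.4981 long az -62.1 size 201x51 px [159. 237.]
x 0.6103 y -0.0764 long az 0.2 size 111x61 px [349. 206.]
x 0.7343 y 0.3216 long az 83.0 size 175x72 px [221. 165.]
p [0.4536 0.2879 0.1448] az 90.78 tilt [-0.001  -0.0004] -> rz -0.22 dx -0.1503 dy -0.3658 dz 0.1098 t 41.0 F [-0.2  0.4  0.3] w 0.0740 g 0.0
```

```bash
python3 -m pendant '[{"dx":-0.006,"dy":-0.0146,"dz":0,"rx":0,"ry":0,"rz":-0.2,"hand":0.074},{"dx":-0.012,"dy":-0.0293,"dz":0,"rx":0,"ry":0,"rz":0,"hand":0.074},{"dx":-0.0143,"dy":-0.0348,"dz":0,"rx":0,"ry":0,"rz":0,"hand":0.074},{"dx":-0.0143,"dy":-0.0348,"dz":0,"rx":0,"ry":0,"rz":0,"hand":0.074},{"dx":-0.0143,"dy":-0.0348,"dz":0,"rx":0,"ry":0,"rz":0,"hand":0.074},{"dx":-0.0143,"dy":-0.0348,"dz":0,"rx":0,"ry":0,"rz":0,"hand":0.074},{"dx":-0.0143,"dy":-0.0348,"dz":0,"rx":0,"ry":0,"rz":0,"hand":0.074},{"dx":-0.0143,"dy":-0.0348,"dz":0.01,"rx":0,"ry":0,"rz":0,"hand":0.074},{"dx":-0.0143,"dy":-0.0348,"dz":0.015,"rx":0,"ry":0,"rz":0,"hand":0.074},{"dx":-0.0135,"dy":-0.033,"dz":0.02,"rx":0,"ry":0,"rz":0,"hand":0.074},{"dx":-0.0105,"dy":-0.0256,"dz":0.025,"rx":0,"ry":0,"rz":0,"hand":0.074},{"dx":-0.0083,"dy":-0.02,"dz":0.025,"rx":0,"ry":0,"rz":0,"hand":0.074}]' >/dev/null
python3 -m pendant '[{"dx":0,"dy":0,"dz":0.014,"rx":0,"ry":0,"rz":0,"hand":0.074},{"dx":0,"dy":0,"dz":0,"rx":0,"ry":0,"rz":0,"hand":0.074},{"dx":0,"dy":0,"dz":0,"rx":0,"ry":0,"rz":0,"hand":0.074},{"dx":0,"dy":0,"dz":0,"rx":0,"ry":0,"rz":0,"hand":0.074}]' >/dev/null
python3 -c "
from h import *
go(.6103,-.0752,-.0035,91)"
```

```text
p [ 0.6115 -0.0742  0.0361] az 91.11 tilt [-0.001   0.0005] -> rz 0.11 dx 0.0012 dy -0.0010 dz 0.0396 t 42.3 F [-0.2  0.2  0.6] w 0.0737 g 0.0
```

```bash
python3 -m pendant '[{"dx":0.001,"dy":-0.001,"dz":0.012,"rx":0,"ry":0,"rz":0,"hand":0.074},{"dx":0,"dy":0,"dz":0.012,"rx":0,"ry":0,"rz":0,"hand":0.074},{"dx":0,"dy":0,"dz":0.008,"rx":0,"ry":0,"rz":0,"hand":0.074},{"dx":0,"dy":0,"dz":0.0072,"rx":0,"ry":0,"rz":0,"hand":0.074},{"dx":0,"dy":0,"dz":0,"rx":0,"ry":0,"rz":0,"hand":0.07},{"dx":0,"dy":0,"dz":0,"rx":0,"ry":0,"rz":0,"hand":0.065},{"dx":0,"dy":0,"dz":0,"rx":0,"ry":0,"rz":0,"hand":0.05},{"dx":0,"dy":0,"dz":0,"rx":0,"ry":0,"rz":0,"hand":0.05},{"dx":0,"dy":0,"dz":0,"rx":0,"ry":0,"rz":0,"hand":0.05}]' 40
python3 -m pendant '[{"dx":0,"dy":0,"dz":-0.005,"rx":0,"ry":0,"rz":0,"hand":0.05},{"dx":0,"dy":0,"dz":-0.015,"rx":0,"ry":0,"rz":0,"hand":0.05},{"dx":0,"dy":0,"dz":-0.03,"rx":0,"ry":0,"rz":0,"hand":0.05},{"dx":0,"dy":0,"dz":-0.03,"rx":0,"ry":0,"rz":0,"hand":0.05},{"dx":0,"dy":0,"dz":-0.03,"rx":0,"ry":0,"rz":7.1,"hand":0.05},{"dx":0.0077,"dy":0.0138,"dz":-0.02,"rx":0,"ry":0,"rz":0,"hand":0.05},{"dx":0.0154,"dy":0.0276,"dz":0,"rx":0,"ry":0,"rz":0,"hand":0.05},{"dx":0.0183,"dy":0.0328,"dz":0,"rx":0,"ry":0,"rz":0,"hand":0.05},{"dx":0.0183,"dy":0.0328,"dz":0,"rx":0,"ry":0,"rz":0,"hand":0.05},{"dx":0.0183,"dy":0.0328,"dz":0,"rx":0,"ry":0,"rz":0,"hand":0.05},{"dx":0.0183,"dy":0.0328,"dz":0,"rx":0,"ry":0,"rz":0,"hand":0.05},{"dx":0.0183,"dy":0.0328,"dz":0,"rx":0,"ry":0,"rz":0,"hand":0.05}]' >/dev/null
python3 -m pendant '[{"dx":0.0183,"dy":0.0328,"dz":0,"rx":0,"ry":0,"rz":0,"hand":0.05},{"dx":0.0183,"dy":0.0328,"dz":0,"rx":0,"ry":0,"rz":0,"hand":0.05},{"dx":0.0174,"dy":0.031,"dz":0,"rx":0,"ry":0,"rz":0,"hand":0.05},{"dx":0.0135,"dy":0.0242,"dz":0,"rx":0,"ry":0,"rz":0,"hand":0.05},{"dx":0.0106,"dy":0.0188,"dz":0,"rx":0,"ry":0,"rz":0,"hand":0.05},{"dx":0,"dy":0,"dz":0,"rx":0,"ry":0,"rz":0,"hand":0.05},{"dx":0,"dy":0,"dz":0,"rx":0,"ry":0,"rz":0,"hand":0.05},{"dx":0,"dy":0,"dz":0,"rx":0,"ry":0,"rz":0,"hand":0.05},{"dx":0,"dy":0,"dz":0,"rx":0,"ry":0,"rz":0,"hand":0.05}]' >/dev/null
python3 -c "
from h import *
go(.4549,.2885,.0395,83.9)"
```

```text
clock: 43.07
position: [0.6117, -0.0759, -0.0019]
ee_rot: [0.001, -0.01, 1.0, -0.0]
contact_force: [-0.3, 1.3, 4.7]
width: 0.058
gripper_force: 43.4
p [0.4555 0.2864 0.1272] az 83.97 tilt [ 0.0003 -0.0004] -> rz 0.07 dx 0.0009 dy 0.0020 dz 0.0877 t 44.8 F [-0.  -1.1 -0.8] w 0.0585 g 43.2
```

```bash
python3 -m pendant '[{"dx":0.0005,"dy":0.001,"dz":0.01,"rx":0,"ry":0,"rz":0,"hand":0.05},{"dx":0,"dy":0,"dz":0.025,"rx":0,"ry":0,"rz":0,"hand":0.05},{"dx":0,"dy":0,"dz":0.025,"rx":0,"ry":0,"rz":0,"hand":0.05},{"dx":0,"dy":0,"dz":0.014,"rx":0,"ry":0,"rz":0,"hand":0.05},{"dx":0,"dy":0,"dz":0.006,"rx":0,"ry":0,"rz":0,"hand":0.05},{"dx":0,"dy":0,"dz":0.003,"rx":0,"ry":0,"rz":0,"hand":0.05},{"dx":0,"dy":0,"dz":0.002,"rx":0,"ry":0,"rz":0,"hand":0.05},{"dx":0,"dy":0,"dz":0.0015,"rx":0,"ry":0,"rz":0,"hand":0.05},{"dx":0,"dy":0,"dz":0,"rx":0,"ry":0,"rz":0,"hand":0.05},{"dx":0,"dy":0,"dz":0,"rx":0,"ry":0,"rz":0,"hand":0.05},{"dx":0,"dy":0,"dz":0,"rx":0,"ry":0,"rz":0,"hand":0.05}]' | sed -n '2p;4p'
python3 -m pendant '[{"dx":0,"dy":0,"dz":0.0006,"rx":0,"ry":0,"rz":0,"hand":0.05},{"dx":0,"dy":0,"dz":0,"rx":0,"ry":0,"rz":0,"hand":0.05},{"dx":0,"dy":0,"dz":0,"rx":0,"ry":0,"rz":0,"hand":0.05}]' | sed -n '2p;4p'
```

```text
position: [0.4552, 0.2886, 0.0413]
contact_force: [-0.4, -0.4, -0.9]
position: [0.4547, 0.2884, 0.0402]
contact_force: [-0.3, 0.2, -1.2]
```

```bash
python3 -m pendant '[{"dx":0,"dy":0,"dz":0.0008,"rx":0,"ry":0,"rz":0,"hand":0.05},{"dx":0,"dy":0,"dz":0,"rx":0,"ry":0,"rz":0,"hand":0.05},{"dx":0,"dy":0,"dz":0,"rx":0,"ry":0,"rz":0,"hand":0.062},{"dx":0,"dy":0,"dz":0,"rx":0,"ry":0,"rz":0,"hand":0.066},{"dx":0,"dy":0,"dz":0,"rx":0,"ry":0,"rz":0,"hand":0.066},{"dx":0,"dy":0,"dz":-0.01,"rx":0,"ry":0,"rz":0,"hand":0.066},{"dx":0,"dy":0,"dz":-0.03,"rx":0,"ry":0,"rz":0,"hand":0.066},{"dx":0,"dy":0,"dz":-0.03,"rx":0,"ry":0,"rz":0,"hand":0.05},{"dx":0,"dy":-0.01,"dz":-0.01,"rx":0,"ry":0,"rz":0,"hand":0.03},{"dx":0,"dy":-0.03,"dz":0,"rx":0,"ry":0,"rz":0,"hand":0.03},{"dx":0,"dy":-0.03,"dz":0,"rx":0,"ry":0,"rz":0,"hand":0.03},{"dx":0,"dy":-0.018,"dz":0,"rx":0,"ry":0,"rz":0,"hand":0.03}]' | sed -n '2p;4p'
python3 -m pendant '[{"dx":0,"dy":0,"dz":0,"rx":0,"ry":0,"rz":7,"hand":0.03},{"dx":0,"dy":0,"dz":0,"rx":0,"ry":0,"rz":7,"hand":0.03},{"dx":0,"dy":0,"dz":0,"rx":0,"ry":0,"rz":7,"hand":0.03},{"dx":0,"dy":0,"dz":0,"rx":0,"ry":0,"rz":7,"hand":0.03},{"dx":0,"dy":0,"dz":0,"rx":0,"ry":0,"rz":7,"hand":0.03},{"dx":0,"dy":0,"dz":0,"rx":0,"ry":0,"rz":7,"hand":0.03},{"dx":0,"dy":0,"dz":0,"rx":0,"ry":0,"rz":7,"hand":0.03},{"dx":0,"dy":0,"dz":0,"rx":0,"ry":0,"rz":7,"hand":0.03},{"dx":0,"dy":0,"dz":0,"rx":0,"ry":0,"rz":7,"hand":0.03},{"dx":0,"dy":0,"dz":0,"rx":0,"ry":0,"rz":7,"hand":0.03},{"dx":0,"dy":0,"dz":0,"rx":0,"ry":0,"rz":7,"hand":0.03},{"dx":0,"dy":0,"dz":0,"rx":0,"ry":0,"rz":7,"hand":0.03}]' >/dev/null
python3 -m pendant '[{"dx":0,"dy":0,"dz":0,"rx":0,"ry":0,"rz":6,"hand":0.03},{"dx":0,"dy":0,"dz":0,"rx":0,"ry":0,"rz":0,"hand":0.03},{"dx":0,"dy":0,"dz":0,"rx":0,"ry":0,"rz":0,"hand":0.03}]' >/dev/null
python3 - <<'E'
from h import *
go(.4448,.2012,.0135,-6.1)
t=grab('top');s=grab('side')
o=np.zeros((480,800,3),np.uint8);o[:,:400]=cv2.resize(t['f'][220:292,195:255,::-1],(400,480),interpolation=cv2.INTER_CUBIC);o[:,400:]=cv2.resize(s['f'][170:266,180:260,::-1],(400,480),interpolation=cv2.INTER_CUBIC);cv2.imwrite('pics/c8.png',o)
E
```

```text
position: [0.4445, 0.1984, 0.1196]
contact_force: [0.4, 0.0, -0.4]
p [0.4453 0.2005 0.1192] az -5.83 tilt [-0.0001 -0.0001] -> rz 0.27 dx 0.0006 dy -0.0006 dz 0.1057 t 48.2 F [ 0.3 -0.3  0. ] w 0.0301 g 0.0
```

View pics/c8.png

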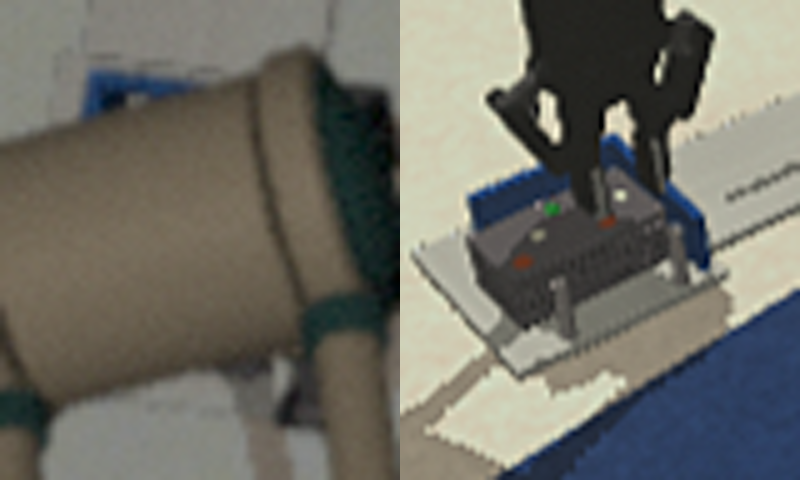

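All five panels are in one neat stack, roughly 20 mm from the side fence. I'll centre the narrowed fingers between the pins (opening 24 mm), descend outside them and push towards +y (tool +x).

```bash
python3 -m pendant '[{"dx":0,"dy":0.005,"dz":0,"rx":0,"ry":0,"rz":0.3,"hand":0.024},{"dx":0,"dy":0,"dz":0.015,"rx":0,"ry":0,"rz":0,"hand":0.024},{"dx":0,"dy":0,"dz":0.03,"rx":0,"ry":0,"rz":0,"hand":0.024},{"dx":0,"dy":0,"dz":0.03,"rx":0,"ry":0,"rz":0,"hand":0.024},{"dx":0,"dy":0,"dz":0.02,"rx":0,"ry":0,"rz":0,"hand":0.024},{"dx":0,"dy":0,"dz":0.01,"rx":0,"ry":0,"rz":0,"hand":0.024},{"dx":0.01,"dy":0,"dz":0,"rx":0,"ry":0,"rz":0,"hand":0.024},{"dx":0.01,"dy":0,"dz":0,"rx":0,"ry":0,"rz":0,"hand":0.024},{"dx":0.01,"dy":0,"dz":0,"rx":0,"ry":0,"rz":0,"hand":0.024},{"dx":0.005,"dy":0,"dz":0,"rx":0,"ry":0,"rz":0,"hand":0.024},{"dx":0,"dy":0,"dz":0,"rx":0,"ry":0,"rz":0,"hand":0.024},{"dx":0,"dy":0,"dz":0,"rx":0,"ry":0,"rz":0,"hand":0.024}]' | sed -n '2p;4p;5p'
python3 -c "
from h import *
go(.4625-.0043,.310-.0408,.014,-6.1)"
```

```text
position: [0.4548, 0.2359, 0.015]
contact_force: [0.2, 0.3, -0.0]
width: 0.0239
p [0.4548 0.2359 0.015 ] az -6.18 tilt [0.0016 0.0005] -> rz -0.08 dx 0.0334 dy -0.0002 dz 0.0010 t 49.3 F [ 0.2  0.3 -0. ] w 0.0239 g 0.0
```

```bash
python3 -m pendant '[{"dx":0.004,"dy":0,"dz":0.001,"rx":0,"ry":0,"rz":0,"hand":0.024},{"dx":0.004,"dy":0,"dz":0,"rx":0,"ry":0,"rz":0,"hand":0.024},{"dx":0.003,"dy":0,"dz":0,"rx":0,"ry":0,"rz":0,"hand":0.024},{"dx":0.003,"dy":0,"dz":0,"rx":0,"ry":0,"rz":0,"hand":0.024},{"dx":0.003,"dy":0,"dz":0,"rx":0,"ry":0,"rz":0,"hand":0.024},{"dx":0.003,"dy":0,"dz":0,"rx":0,"ry":0,"rz":0,"hand":0.024}]' | sed -n '2p;4p'
for i in 1 2 3; do python3 -m pendant '[{"dx":0.0015,"dy":0,"dz":0,"rx":0,"ry":0,"rz":0,"hand":0.024},{"dx":0.0015,"dy":0,"dz":0,"rx":0,"ry":0,"rz":0,"hand":0.024},{"dx":0,"dy":0,"dz":0,"rx":0,"ry":0,"rz":0,"hand":0.024}]' | sed -n '2p;4p'; done
```

```text
position: [0.4563, 0.2545, 0.0132]
contact_force: [-1.4, -3.9, 2.8]
position: [0.4567, 0.2581, 0.0131]
contact_force: [-0.7, -2.9, 2.3]
position: [0.4572, 0.2612, 0.0132]
contact_force: [-0.7, -2.4, 1.4]
position: [0.4576, 0.2643, 0.0132]
contact_force: [-0.5, -3.2, 1.8]
```

```bash
for i in 1 2 3; do python3 -m pendant '[{"dx":0.001,"dy":0,"dz":0,"rx":0,"ry":0,"rz":0,"hand":0.024},{"dx":0.001,"dy":0,"dz":0,"rx":0,"ry":0,"rz":0,"hand":0.024},{"dx":0,"dy":0,"dz":0,"rx":0,"ry":0,"rz":0,"hand":0.024}]' | sed -n '2p;4p'; done
```

```text
position: [0.4578, 0.2662, 0.0132]
contact_force: [-0.3, -2.7, 1.6]
position: [0.4579, 0.268, 0.0132]
contact_force: [-0.6, -3.3, 2.3]
position: [0.4579, 0.2684, 0.0132]
contact_force: [-0.3, -9.3, 3.7]
```

The stack has reached the side fence (9 N at y = 0.268). I'll press slightly more, then tap the upper part of the stack too.

```bash
python3 -m pendant '[{"dx":0.001,"dy":0,"dz":0,"rx":0,"ry":0,"rz":0,"hand":0.024},{"dx":0,"dy":0,"dz":0,"rx":0,"ry":0,"rz":0,"hand":0.024}]' | sed -n '2p;4p'
python3 -m pendant '[{"dx":-0.004,"dy":0,"dz":0,"rx":0,"ry":0,"rz":0,"hand":0.024},{"dx":-0.004,"dy":0,"dz":0,"rx":0,"ry":0,"rz":0,"hand":0.024},{"dx":0,"dy":0,"dz":-0.02,"rx":0,"ry":0,"rz":0,"hand":0.024},{"dx":0,"dy":0,"dz":0,"rx":0,"ry":0,"rz":0,"hand":0.024},{"dx":0.003,"dy":0,"dz":0,"rx":0,"ry":0,"rz":0,"hand":0.024},{"dx":0.003,"dy":0,"dz":0,"rx":0,"ry":0,"rz":0,"hand":0.024},{"dx":0.001,"dy":0,"dz":0,"rx":0,"ry":0,"rz":0,"hand":0.024},{"dx":0.001,"dy":0,"dz":0,"rx":0,"ry":0,"rz":0,"hand":0.024},{"dx":0,"dy":0,"dz":0,"rx":0,"ry":0,"rz":0,"hand":0.024}]' | sed -n '2p;4p'
python3 -m pendant '[{"dx":-0.005,"dy":0,"dz":0,"rx":0,"ry":0,"rz":0,"hand":0.024},{"dx":-0.01,"dy":0,"dz":0,"rx":0,"ry":0,"rz":0,"hand":0.024},{"dx":-0.005,"dy":0,"dz":-0.02,"rx":0,"ry":0,"rz":0,"hand":0.024},{"dx":0,"dy":-0.01,"dz":-0.035,"rx":0,"ry":0,"rz":0,"hand":0.024},{"dx":0,"dy":-0.03,"dz":-0.03,"rx":0,"ry":0,"rz":-7,"hand":0.024},{"dx":0,"dy":-0.03,"dz":0,"rx":0,"ry":0,"rz":-7,"hand":0.024},{"dx":0,"dy":-0.03,"dz":0,"rx":0,"ry":0,"rz":-7,"hand":0.024},{"dx":0,"dy":0,"dz":0,"rx":0,"ry":0,"rz":-7,"hand":0.024},{"dx":0,"dy":0,"dz":0,"rx":0,"ry":0,"rz":-7,"hand":0.024},{"dx":0,"dy":0,"dz":0,"rx":0,"ry":0,"rz":-7,"hand":0.024},{"dx":0,"dy":0,"dz":0,"rx":0,"ry":0,"rz":-7,"hand":0.024},{"dx":0,"dy":0,"dz":0,"rx":0,"ry":0,"rz":-7,"hand":0.024}]' >/dev/null
python3 -m pendant '[{"dx":0,"dy":0,"dz":0,"rx":0,"ry":0,"rz":-7,"hand":0.024},{"dx":0,"dy":0,"dz":0,"rx":0,"ry":0,"rz":-7,"hand":0.024},{"dx":0,"dy":0,"dz":0,"rx":0,"ry":0,"rz":-7,"hand":0.024},{"dx":0,"dy":0,"dz":0,"rx":0,"ry":0,"rz":-7,"hand":0.024},{"dx":0,"dy":0,"dz":0,"rx":0,"ry":0,"rz":-6,"hand":0.024},{"dx":0,"dy":0,"dz":0,"rx":0,"ry":0,"rz":0,"hand":0.024},{"dx":0,"dy":0,"dz":0,"rx":0,"ry":0,"rz":0,"hand":0.024}]' >/dev/null
python3 - <<'E'
from h import *
u=np.array([.9943,-.1063]);v=np.array([.1063,.9943])
O=np.array([.4579,.2684])+.041*v; O[0]=.4625-(.310-O[1])*0; print(O)
p=O-.1*u; go(p[0],p[1],.014,83.9)
p=O-.066*u; print('home TCP',p)
E
```

```text
position: [0.4579, 0.2685, 0.0132]
contact_force: [-0.1, -12.1, 5.3]
position: [0.4583, 0.2691, 0.0329]
contact_force: [0.2, -9.5, 6.0]
[0.4625    0.3091663]
p [0.3568 0.2507 0.1172] az 83.56 tilt [-0.0008  0.0001] -> rz -0.34 dx 0.0011 dy 0.0693 dz 0.1032 t 53.8 F [-0.1 -0.1  0.1] w 0.0238 g 0.0
home TCP [0.3968762 0.3161821]
```

```bash
python3 -m pendant '[{"dx":0,"dy":0.02,"dz":0,"rx":0,"ry":0,"rz":-0.3,"hand":0.024},{"dx":0,"dy":0.03,"dz":0.01,"rx":0,"ry":0,"rz":0,"hand":0.024},{"dx":0,"dy":0.019,"dz":0.02,"rx":0,"ry":0,"rz":0,"hand":0.024},{"dx":0,"dy":0,"dz":0.03,"rx":0,"ry":0,"rz":0,"hand":0.024},{"dx":0,"dy":0,"dz":0.025,"rx":0,"ry":0,"rz":0,"hand":0.024},{"dx":0,"dy":0,"dz":0.018,"rx":0,"ry":0,"rz":0,"hand":0.024},{"dx":-0.008,"dy":0,"dz":0,"rx":0,"ry":0,"rz":0,"hand":0.024},{"dx":-0.008,"dy":0,"dz":0,"rx":0,"ry":0,"rz":0,"hand":0.024},{"dx":0,"dy":0,"dz":0,"rx":0,"ry":0,"rz":0,"hand":0.024},{"dx":0,"dy":0,"dz":0,"rx":0,"ry":0,"rz":0,"hand":0.024}]' | sed -n '2p;4p;5p'
python3 -m pendant '[{"dx":-0.004,"dy":0,"dz":0.0,"rx":0,"ry":0,"rz":0,"hand":0.024},{"dx":-0.003,"dy":0,"dz":0,"rx":0,"ry":0,"rz":0,"hand":0.024},{"dx":-0.003,"dy":0,"dz":0,"rx":0,"ry":0,"rz":0,"hand":0.024},{"dx":0,"dy":0,"dz":0,"rx":0,"ry":0,"rz":0,"hand":0.024}]' | sed -n '2p;4p'
for i in 1 2; do python3 -m pendant '[{"dx":-0.001,"dy":0,"dz":0,"rx":0,"ry":0,"rz":0,"hand":0.024},{"dx":-0.001,"dy":0,"dz":0,"rx":0,"ry":0,"rz":0,"hand":0.024},{"dx":0,"dy":0,"dz":0,"rx":0,"ry":0,"rz":0,"hand":0.024}]' | sed -n '2p;4p'; done
python3 -c "
from h import *
go(.3969,.3162,.014,83.9)"
```

```text
position: [0.3825, 0.3186, 0.016]
contact_force: [-0.2, 0.5, -0.1]
width: 0.0244
position: [0.3904, 0.3168, 0.0151]
contact_force: [-1.6, -1.0, 2.3]
position: [0.3905, 0.3167, 0.015]
contact_force: [-5.4, 0.9, 6.3]
position: [0.3913, 0.3163, 0.015]
contact_force: [-7.8, 2.1, 7.9]
p [0.3913 0.3163 0.015 ] az 83.96 tilt [-0.0052 -0.0004] -> rz 0.06 dx -0.0056 dy 0.0005 dz 0.0010 t 55.5 F [-7.8  2.1  7.9] w 0.0242 g 5.6
```

```bash
python3 -m pendant '[{"dx":0.006,"dy":0,"dz":-0.002,"rx":0,"ry":0,"rz":0,"hand":0.024},{"dx":0.002,"dy":0,"dz":-0.001,"rx":0,"ry":0,"rz":0,"hand":0.024},{"dx":0,"dy":0,"dz":0,"rx":0,"ry":0,"rz":0,"hand":0.024},{"dx":0,"dy":0,"dz":0,"rx":0,"ry":0,"rz":0,"hand":0.024}]' | sed -n '2p;4p'
python3 -m pendant '[{"dx":-0.002,"dy":0,"dz":0.0,"rx":0,"ry":0,"rz":0,"hand":0.024},{"dx":-0.002,"dy":0,"dz":0,"rx":0,"ry":0,"rz":0,"hand":0.024},{"dx":0,"dy":0,"dz":0,"rx":0,"ry":0,"rz":0,"hand":0.024}]' | sed -n '2p;4p'
for i in 1 2; do python3 -m pendant '[{"dx":-0.001,"dy":0,"dz":0,"rx":0,"ry":0,"rz":0,"hand":0.024},{"dx":-0.001,"dy":0,"dz":0,"rx":0,"ry":0,"rz":0,"hand":0.024},{"dx":0,"dy":0,"dz":0,"rx":0,"ry":0,"rz":0,"hand":0.024}]' | sed -n '2p;4p'; done
```

```text
position: [0.3867, 0.3174, 0.0178]
contact_force: [-0.0, 0.9, -0.9]
position: [0.3912, 0.3169, 0.0176]
contact_force: [-0.0, 0.2, -0.2]
position: [0.3915, 0.3165, 0.0175]
contact_force: [-2.8, 1.7, 1.4]
position: [0.394, 0.3161, 0.0175]
contact_force: [-3.2, 0.5, 1.1]
```

```bash
for i in 1 2 3; do python3 -m pendant '[{"dx":-0.001,"dy":0,"dz":0,"rx":0,"ry":0,"rz":0,"hand":0.024},{"dx":-0.001,"dy":0,"dz":0,"rx":0,"ry":0,"rz":0,"hand":0.024},{"dx":0,"dy":0,"dz":0,"rx":0,"ry":0,"rz":0,"hand":0.024}]' | sed -n '2p;4p'; done
```

```text
position: [0.396, 0.316, 0.0175]
contact_force: [-3.5, 0.5, 0.5]
position: [0.3961, 0.3159, 0.0175]
contact_force: [-7.7, 2.2, 3.7]
position: [0.396, 0.3159, 0.0175]
contact_force: [-12.8, 3.8, 6.8]
```

The upper panels have reached the back fence (12.8 N at x = 0.396), but the fingertips were level with the top of the bottom panel. Backing off and pushing lower.

```bash
python3 -m pendant '[{"dx":0.008,"dy":0,"dz":0,"rx":0,"ry":0,"rz":0,"hand":0.024},{"dx":0.008,"dy":0,"dz":0.0,"rx":0,"ry":0,"rz":0,"hand":0.024},{"dx":0,"dy":0,"dz":0.004,"rx":0,"ry":0,"rz":0,"hand":0.024},{"dx":0,"dy":0,"dz":0.001,"rx":0,"ry":0,"rz":0,"hand":0.024},{"dx":0,"dy":0,"dz":0,"rx":0,"ry":0,"rz":0,"hand":0.024}]' | sed -n '2p;4p'
python3 -m pendant '[{"dx":-0.003,"dy":0,"dz":0.0,"rx":0,"ry":0,"rz":0,"hand":0.024},{"dx":-0.002,"dy":0,"dz":0,"rx":0,"ry":0,"rz":0,"hand":0.024},{"dx":0,"dy":0,"dz":0,"rx":0,"ry":0,"rz":0,"hand":0.024}]' | sed -n '2p;4p'
for i in 1 2 3; do python3 -m pendant '[{"dx":-0.001,"dy":0,"dz":0,"rx":0,"ry":0,"rz":0,"hand":0.024},{"dx":-0.001,"dy":0,"dz":0,"rx":0,"ry":0,"rz":0,"hand":0.024},{"dx":0,"dy":0,"dz":0,"rx":0,"ry":0,"rz":0,"hand":0.024}]' | sed -n '2p;4p'; done
```

```text
position: [0.385, 0.3175, 0.0124]
contact_force: [-0.5, -0.1, 0.4]
position: [0.3906, 0.3171, 0.0127]
contact_force: [0.3, 1.2, 0.6]
position: [0.3917, 0.3168, 0.0127]
contact_force: [0.0, 0.2, -0.2]
position: [0.3934, 0.3165, 0.0127]
contact_force: [-0.2, -0.1, -0.6]
position: [0.3937, 0.3163, 0.0126]
contact_force: [-4.7, 2.2, 3.0]
```

```bash
for i in 1 2 3; do python3 -m pendant '[{"dx":-0.001,"dy":0,"dz":0,"rx":0,"ry":0,"rz":0,"hand":0.024},{"dx":-0.001,"dy":0,"dz":0,"rx":0,"ry":0,"rz":0,"hand":0.024},{"dx":0,"dy":0,"dz":0,"rx":0,"ry":0,"rz":0,"hand":0.024}]' | sed -n '2p;4p'; done; python3 -c "
from h import *
go(.3969,.3162,.014,83.9)"
```

```text
position: [0.3945, 0.3158, 0.0125]
contact_force: [-5.7, 1.7, 4.4]
position: [0.3959, 0.3154, 0.0125]
contact_force: [-7.9, 2.3, 5.2]
position: [0.3959, 0.3154, 0.0125]
contact_force: [-12.5, 4.2, 9.0]
p [0.3959 0.3154 0.0125] az 83.91 tilt [-0.0099 -0.0009] -> rz 0.01 dx -0.0009 dy 0.0009 dz -0.0015 t 59.5 F [-12.5   4.2   9. ] w 0.0238 g 6.4
```

Low and high pushes both stop at x = 0.396, so the stack is flush with the back fence. I'll repeat the side tap in case that shifted anything.

```bash
python3 -m pendant '[{"dx":0.008,"dy":0,"dz":0,"rx":0,"ry":0,"rz":0,"hand":0.024},{"dx":0.012,"dy":0,"dz":-0.01,"rx":0,"ry":0,"rz":0,"hand":0.024},{"dx":0,"dy":-0.02,"dz":-0.03,"rx":0,"ry":0,"rz":0,"hand":0.024},{"dx":0,"dy":-0.03,"dz":-0.03,"rx":0,"ry":0,"rz":7,"hand":0.024},{"dx":0,"dy":0,"dz":-0.03,"rx":0,"ry":0,"rz":7,"hand":0.024},{"dx":0,"dy":0,"dz":0,"rx":0,"ry":0,"rz":7,"hand":0.024},{"dx":0,"dy":0,"dz":0,"rx":0,"ry":0,"rz":7,"hand":0.024},{"dx":0,"dy":0,"dz":0,"rx":0,"ry":0,"rz":7,"hand":0.024},{"dx":0,"dy":0,"dz":0,"rx":0,"ry":0,"rz":7,"hand":0.024},{"dx":0,"dy":0,"dz":0,"rx":0,"ry":0,"rz":7,"hand":0.024},{"dx":0,"dy":0,"dz":0,"rx":0,"ry":0,"rz":7,"hand":0.024},{"dx":0,"dy":0,"dz":0,"rx":0,"ry":0,"rz":7,"hand":0.024}]' >/dev/null
python3 -m pendant '[{"dx":0,"dy":0,"dz":0,"rx":0,"ry":0,"rz":7,"hand":0.024},{"dx":0,"dy":0,"dz":0,"rx":0,"ry":0,"rz":7,"hand":0.024},{"dx":0,"dy":0,"dz":0,"rx":0,"ry":0,"rz":7,"hand":0.024},{"dx":0,"dy":0,"dz":0,"rx":0,"ry":0,"rz":6,"hand":0.024},{"dx":0,"dy":0,"dz":0,"rx":0,"ry":0,"rz":0,"hand":0.024},{"dx":0,"dy":0,"dz":0,"rx":0,"ry":0,"rz":0,"hand":0.024}]' >/dev/null
python3 -c "
from h import *
go(.4525,.2145,.0135,-6.1)"
```

```text
p [0.3763 0.2686 0.1127] az -5.80 tilt [0.0013 0.0003] -> rz 0.30 dx -0.0457 dy 0.0816 dz 0.0992 t 61.0 F [-0.2 -0.  -0.1] w 0.0238 g 0.0
```

```bash
python3 -m pendant '[{"dx":-0.023,"dy":0.01,"dz":0,"rx":0,"ry":0,"rz":0.3,"hand":0.024},{"dx":-0.023,"dy":0.025,"dz":0,"rx":0,"ry":0,"rz":0,"hand":0.024},{"dx":0,"dy":0.03,"dz":0.01,"rx":0,"ry":0,"rz":0,"hand":0.024},{"dx":0,"dy":0.0165,"dz":0.025,"rx":0,"ry":0,"rz":0,"hand":0.024},{"dx":0,"dy":0,"dz":0.03,"rx":0,"ry":0,"rz":0,"hand":0.024},{"dx":0,"dy":0,"dz":0.02,"rx":0,"ry":0,"rz":0,"hand":0.024},{"dx":0,"dy":0,"dz":0.014,"rx":0,"ry":0,"rz":0,"hand":0.024},{"dx":0,"dy":0,"dz":0,"rx":0,"ry":0,"rz":0,"hand":0.024},{"dx":0.01,"dy":0,"dz":0,"rx":0,"ry":0,"rz":0,"hand":0.024},{"dx":0.015,"dy":0,"dz":0,"rx":0,"ry":0,"rz":0,"hand":0.024},{"dx":0.015,"dy":0,"dz":0,"rx":0,"ry":0,"rz":0,"hand":0.024},{"dx":0.004,"dy":0,"dz":0,"rx":0,"ry":0,"rz":0,"hand":0.024}]' | sed -n '2p;4p'
for i in 1 2 3 4; do python3 -m pendant '[{"dx":0.001,"dy":0,"dz":0,"rx":0,"ry":0,"rz":0,"hand":0.024},{"dx":0.001,"dy":0,"dz":0,"rx":0,"ry":0,"rz":0,"hand":0.024},{"dx":0,"dy":0,"dz":0,"rx":0,"ry":0,"rz":0,"hand":0.024}]' | sed -n '2p;4p'; done
```

```text
position: [0.4592, 0.2607, 0.015]
contact_force: [-0.5, -0.4, 0.2]
position: [0.4573, 0.2597, 0.0137]
contact_force: [0.1, 0.5, 0.3]
position: [0.4576, 0.2615, 0.0132]
contact_force: [0.5, 0.8, 0.8]
position: [0.4579, 0.2637, 0.0131]
contact_force: [0.9, 0.1, 0.2]
position: [0.4581, 0.2659, 0.0131]
contact_force: [-0.5, -0.2, -0.1]
```

```bash
for i in 1 2 3; do python3 -m pendant '[{"dx":0.001,"dy":0,"dz":0,"rx":0,"ry":0,"rz":0,"hand":0.024},{"dx":0.001,"dy":0,"dz":0,"rx":0,"ry":0,"rz":0,"hand":0.024},{"dx":0,"dy":0,"dz":0,"rx":0,"ry":0,"rz":0,"hand":0.024}]' | sed -n '2p;4p'; done
```

```text
position: [0.4582, 0.2677, 0.0131]
contact_force: [0.0, -1.5, -0.6]
position: [0.4579, 0.2686, 0.013]
contact_force: [-0.6, -4.6, 1.5]
position: [0.4579, 0.2691, 0.013]
contact_force: [-0.3, -10.3, 4.2]
```

```bash
python3 -m pendant '[{"dx":-0.006,"dy":0,"dz":0,"rx":0,"ry":0,"rz":0,"hand":0.024},{"dx":-0.02,"dy":0,"dz":0,"rx":0,"ry":0,"rz":0,"hand":0.024},{"dx":-0.03,"dy":0,"dz":-0.02,"rx":0,"ry":0,"rz":0,"hand":0.024},{"dx":-0.025,"dy":0,"dz":-0.03,"rx":0,"ry":0,"rz":0,"hand":0.024},{"dx":0,"dy":0,"dz":-0.04,"rx":0,"ry":0,"rz":0,"hand":0.024},{"dx":0,"dy":0,"dz":-0.04,"rx":0,"ry":0,"rz":0,"hand":0.024},{"dx":0,"dy":0,"dz":-0.04,"rx":0,"ry":0,"rz":0,"hand":0.024},{"dx":0,"dy":0,"dz":0,"rx":0,"ry":0,"rz":0,"hand":0.024},{"dx":0,"dy":0,"dz":0,"rx":0,"ry":0,"rz":0,"hand":0.024}]' | sed -n '1,4p'
python3 - <<'E'
from h import *
g=grab('wrist');s=grab('side');np.save('w.npy',g['f'])
import pickle;pickle.dump(g,open('g.pkl','wb'))
o=np.zeros((600,800,3),np.uint8);o[:400,:500]=g['f'][:,70:570,::-1];o[:400,500:]=cv2.resize(s['f'][165:265,180:255,::-1],(300,400),interpolation=cv2.INTER_CUBIC)
o[400:,:320]=cv2.resize(s['f'][170:295,280:480,::-1],(320,200));cv2.imwrite('pics/c9.png',o)
E
```

```text
clock: 64.5
position: [0.4518, 0.1921, 0.1859]
ee_rot: [0.001, 0.745, 0.667, 0.004]
contact_force: [0.1, -0.6, -0.1]
```

View pics/c9.png

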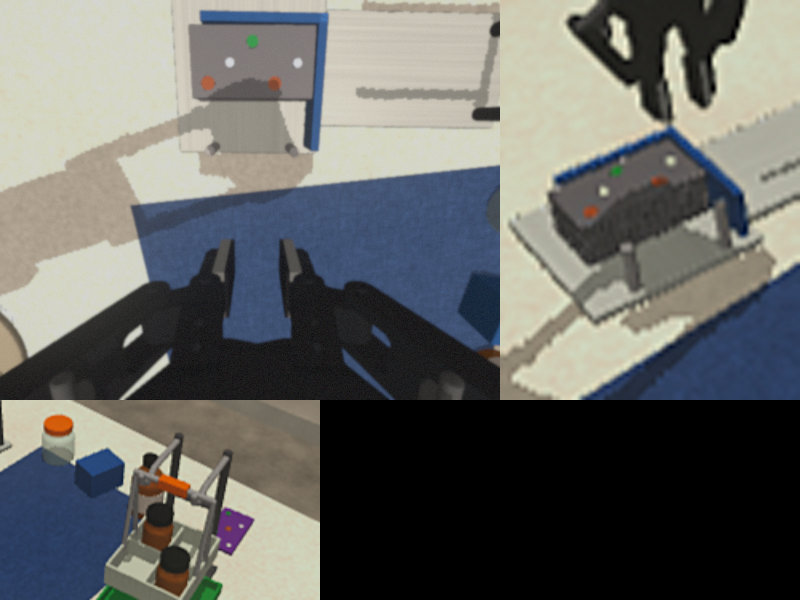

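The stack sits flush against both fences, with the top panel's edges touching the blue faces at wrist-crop rows/columns (23, 316). The basket hangs level with both jars standing, the bystanders look untouched, and the robot is clear. Handing in.

```bash
python3 -c "
from rig import manip
print(manip.sign_off())"
```

```text
the job is handed in; nothing more can be done
None
```

I handed the job in at about 65 s. The basket hangs level on the drip-stand hooks with both jars standing, and all five grey panels are stacked and tapped flush against both fences. The bottle, orange-capped jar and blue box look unmoved in the last picture, and the hand-in returned no verdict.

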